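Count three channel brackets into the kit tray and seat its cover

TASK

Make up the kit: the tray already holds one U-shaped channel bracket; add loose ones from the bench, each standing flat on its base, until it holds exactly three. Then lay the cover plate in the tray's flared lip and press it down firmly so that it sits level on the ledge all round. Leave the spare channels, the L-shaped angle brackets and the steel ring where they are.

Things in the scene. Friction and masses are not known exactly. Their poses are not given: they have to be found in the camera images.
- tray: Grey steel open tray, fixed. Origin: centre of underside; x short side, y long. Inside 120 (x) x 170 mm (y), floor at z 4 mm. Walls 13 mm thick, topped by a flat ledge at z 40 mm; around it a lip flares up to z 52 mm: cover recess 140 x 190 mm at the ledge, 12 mm wider at the top. Room for four brackets in one layer, 2 x 2 (at x +-28, y +-40 mm).
- cover: Flat aluminium plate on the bench, 132 (x) x 182 (y) x 4 mm, about 0.28 kg. Origin: centre of underside. On top a dark bridge handle: bar along y, 90 mm long, 12 mm wide (x), 10 mm high, centre at z 36 mm, 27 mm clear above the plate, on posts at y +-38 mm. Grip the bar across x. Seated, its origin is 40 mm above the tray's.
- channel0: Steel channel bracket: a U, 40 mm long (its x), 28 mm wide (its y), 30 mm high, open side up: a 4 mm base with a 4 mm thick, 30 mm high ear along each long side. Grip it across the ears (28 mm, along its y). Origin: centre of the underside; z up when it stands on its base. This one is already in the tray.
- channel1: Steel channel bracket: a U, 40 mm long (its x), 28 mm wide (its y), 30 mm high, open side up: a 4 mm base with a 4 mm thick, 30 mm high ear along each long side. Grip it across the ears (28 mm, along its y). Origin: centre of the underside; z up when it stands on its base. Loose on the bench.
- channel2: Steel channel bracket: a U, 40 mm long (its x), 28 mm wide (its y), 30 mm high, open side up: a 4 mm base with a 4 mm thick, 30 mm high ear along each long side. Grip it across the ears (28 mm, along its y). Origin: centre of the underside; z up when it stands on its base. Loose on the bench.
- channel3: Steel channel bracket: a U, 40 mm long (its x), 28 mm wide (its y), 30 mm high, open side up: a 4 mm base with a 4 mm thick, 30 mm high ear along each long side. Grip it across the ears (28 mm, along its y). Origin: centre of the underside; z up when it stands on its base. Loose on the bench.
- channel4: Steel channel bracket: a U, 40 mm long (its x), 28 mm wide (its y), 30 mm high, open side up: a 4 mm base with a 4 mm thick, 30 mm high ear along each long side. Grip it across the ears (28 mm, along its y). Origin: centre of the underside; z up when it stands on its base. Loose on the bench.
- angle1: Steel angle bracket, NOT wanted in the tray: an L with a single ear, base 40 x 40 mm, one 44 mm high ear, 4 mm thick, at its +y edge. Origin: centre of the underside. Stands on the bench.
- angle2: Steel angle bracket, NOT wanted in the tray: an L with a single ear, base 40 x 40 mm, one 44 mm high ear, 4 mm thick, at its +y edge. Origin: centre of the underside. Stands on the bench.
- flange: Bystander: steel ring, 52 mm across, 12 mm high, lying among the brackets. Origin: centre of the underside.
Not all that is in view belongs to the job. What is shaped like the channel0 but orange or purple is not meant.

How it is judged:
By the outcome, as a careful person would: the job done as asked, in the order asked, and still so for the second after the job is handed in, with the robot touching nothing.
It also fails if it takes over 72 s, if anything falls off the work surface, if the arm or the gripper's body presses on something with over 40 N, if the wrist force passes 120 N, or if a joint passes its speed limit or range.

ROBOT

A 6-joint arm with a two-finger parallel gripper is mounted at the origin on the work surface. World frame = base frame: x ahead of the robot, y to its left, z up, the work surface at z = 0. Lengths are in m, angles in rad, forces in N, time in s.
With the tool pointing down it reaches from about 0.3 to 0.85 m from the base axis. Payload 5.4 kg.
Tool frame: the origin (TCP) lies on the centre line of the jaws, within the pads' length; the fingertips stand bot.tcp_to_tips ahead of it and the grasp point (between the pads) lies 3 mm ahead of it (bot.tcp_to_tips is the distance from the TCP to the fingertips, in m); x points along the fingers, y is the direction in which the jaws open and shut, and the axes are right-handed (so a half turn about x gives the same grasp; the last joint's range is limited). The gripper opens to 85 mm and grips with 20 to 120 N. Pads are 22 mm wide; open, the fingers measure 114 mm over their backs; the gripper's body (76 mm by 85 mm) begins 54 mm behind the grasp point. The pads swing forward as they close: fully open they stand 13 mm farther back than shut.
Start: joints at [1.034, 0.158, 1.597, -0, 1.386, -0.21], TCP at [0.185, 0.545, 0.253] pointing down, gripper open.
Joint ranges: [-2.91, 2.91], [-0.94, 2.29], [0.18, 2.7], [-1.29, 4.43], [0.17, 2.64], [-3, 3]. Speed limits (rad/s): [2.57, 2.57, 3.14, 3.14, 3.14, 3.14].

INTERFACE

Orientations are given as a 3x3 rotation matrix whose columns are the frame's x, y, z axes.
In Python, from plant import status, imaging, order, bot gives the robot as it stands.
- The arm moves only by the tool move_arm, never from a script. Its argument "increments" is a list of rows, each an object with "fingers": the gripper command: -1 is shut, 1 is fully open, values between are in proportion; "slide": the shift along the tool's x, y, z in mm, a list of three; "twist": the turn about the tool's x in rad. A call has 1 to 5 rows; each row is the pose to reach, as a shift and turn from the pose measured when the call began, along the tool's axes at that moment; what a row does not reach only later rows make up. A row lasts 1/12 s, in which the tool goes at most 41.7 mm and 7.16 degrees, less where a joint would pass 70% of its speed; a pose out of reach is approached as far as the arm can. A call with a gripper value outside its range is refused whole. The fingers move at their own pace and stop on an object; "newtons" is the grip in N (left out, the last holds). Time passes only in rows, so rows that repeat a pose let the fingers close. It gives the time, the measured TCP pose, the force and the opening at its end, in the units of the state.
- status.sense(): the state, without advancing time (a new reading comes with each control period).
- imaging.camera(name): name is "side" or "top"; returns a dict with "img" (384x512x3 uint8, blue, green, red), "range_z" (384x512 float32, m along the optical axis (not along the pixel's ray), 0 where there is no reading), "fov_y" (degrees; the focal length in pixels is half the picture's height over the tangent of half this angle, whatever the lens; pixels are square), "cx", "cy" (the principal point, pixels), "dist_coeffs" ([k1, k2, p1, p2, k3] as OpenCV has them; the pictures are not rectified), "origin" and "orientation" of the camera in the world. Camera axes: x right, y up, looking along -z (the intrinsics and any distortion apply to the point x, -y, -z); pixel columns grow to the right and rows downward; lengths in m; the calibration is good to about 2 mm. A picture is of the moment at which its call begins.
- order.finish_job(): hands the job in, once; it reports no verdict.
The state is a dict: "time": time; "q": joint angles; "dq": joint speeds; "effort": joint torques, N m; "eef_pos": TCP position; "eef_rot": TCP orientation; "contact_force": force on the tool from outside, world axes, zero at the start; "torque": the same for the moment, N m; "grip_width": finger opening in m.
Only numpy, scipy, OpenCV 4.12 (cv2) and the standard library are available. Lean on these libraries where they do the work, as an engineer would, in place of code of your own. Each camera call takes 0.05 s, during which the arm holds its last target.

## Working session

There is one attempt and no reset: what is moved stays moved. The work goes in short steps, Python scripts to look and compute and a tool call to move; the robot and the scene stay as the last step left them, time stands still between calls to the robot, and variables do not carry over. Pictures are saved under pics/ and viewed, and the job is handed in when it is done.

Besides the shell and the picture viewer there is one more tool, called after ">>>" by a JSON object that holds its "fn" and its "kwargs". move_arm: Moves the arm, as the interface text tells. Its arguments: {"type":"object","properties":{"increments":{"type":"array"},"newtons":{"type":"number"}},"required":["increments"]}

```bash
mkdir -p pics; ls; cat > h.py <<'E'
import numpy as np, cv2
from plant import status, imaging, order, bot
def load(n):
    c=imaging.camera(n); 
    h,w=c['img'].shape[:2]; f=h/2/np.tan(np.radians(c['fov_y'])/2)
    K=np.array([[f,0,c['cx']],[0,f,c['cy']],[0,0,1.]])
    v,u=np.mgrid[0:h,0:w].astype(np.float64)
    p=cv2.undistortPoints(np.stack([u.ravel(),v.ravel()],1).reshape(-1,1,2),K,np.array(c['dist_coeffs'])).reshape(h,w,2)
    z=c['range_z']; P=np.stack([p[...,0]*z,-p[...,1]*z,-z],-1)
    W=P@np.array(c['orientation']).T+np.array(c['origin']); W[z==0]=np.nan
    return c,K,W
def proj(c,K,X):
    P=(np.array(X)-c['origin'])@np.array(c['orientation']); P=P*[1,-1,-1]
    return cv2.projectPoints(P.reshape(-1,1,3),np.zeros(3),np.zeros(3),K,np.array(c['dist_coeffs']))[0].reshape(-1,2)
E
python3 - <<'E'
from h import *
s=status.sense(); print(s['time'],s['eef_pos'],s['eef_rot'],s['grip_width'],bot.tcp_to_tips)
for n in('top','side'):
    c,K,W=load(n); cv2.imwrite(f'pics/{n}0.png',cv2.resize(c['img'],(800,600),interpolation=cv2.INTER_CUBIC)); print(n,c['origin'],c['orientation'],c['fov_y'],c['dist_coeffs'],c['cx'],c['cy'])
    np.savez(f'{n}0.npz',W=W,img=c['img'],K=K)
E
```

```text
pics
0.0 [0.18429078 0.54406057 0.25229233] [[-1.00187199e-03  3.20980152e-01  9.47085391e-01]
 [-1.66817754e-03  9.47084012e-01 -3.20981449e-01]
 [-9.99998107e-01 -1.90148890e-03 -4.13405068e-04]] 0.0853358662587721 0.022
top [ 0.44390763 -0.02751222  1.0485838 ] [[ 0.01599759  0.99072535 -0.13493461]
 [-0.99962109  0.01282397 -0.02435617]
 [-0.02239988  0.13527312  0.99055511]] 46.71320022300522 [0.02186597 0.         0.         0.         0.        ] 250.03663140308217 191.61863185957978
side [0.37996496 0.86341516 0.57015018] [[-0.97296656  0.13203682 -0.18947918]
 [-0.23028947 -0.49286174  0.8390793 ]
 [ 0.01740233  0.86003115  0.50994468]] 46.4857994502922 [0.00706156 0.         0.         0.         0.        ] 258.5983560576969 183.32638820508163
```

View pics/top0.png

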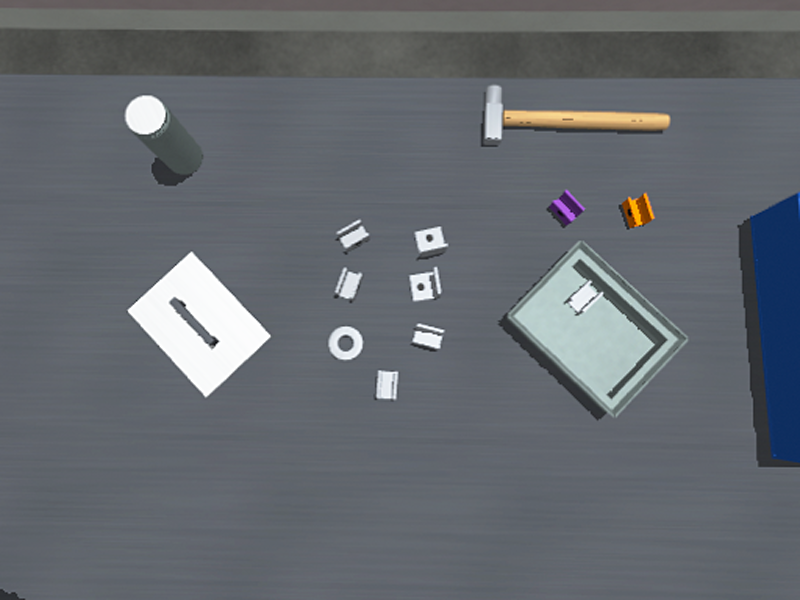

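View pics/side0.png

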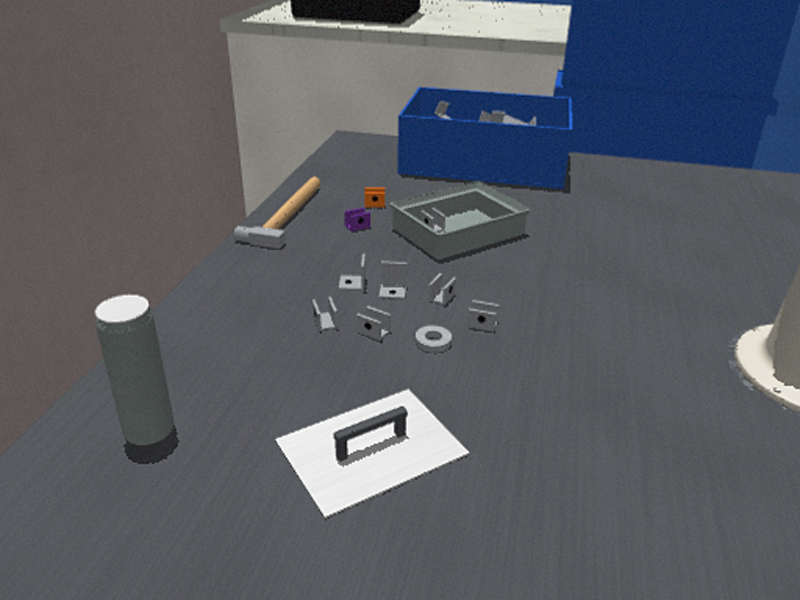

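The top view shows four channels at (352,235), (348,285), (428,337) and (387,385). The angles (L) are at (431,241) and (425,285), and the ring is at (345,343). The cover is at (199,324). The tray is at (595,328), with channel0 at (583,297). The purple and orange pieces at (566,208) and (637,211) are decoys.

```bash
cat > seg.py <<'E'
from h import *
def comps(W,zlo=0.006,box=None,minn=20):
    m=np.isfinite(W[...,2])&(W[...,2]>zlo)&(W[...,2]<0.07)
    n,l,st,ce=cv2.connectedComponentsWithStats(m.astype(np.uint8),connectivity=8)
    return [(i,l==i,st[i]) for i in range(1,n) if st[i][4]>minn]
def rect(pts):
    r=cv2.minAreaRect((pts*1000).astype(np.float32)); b=cv2.boxPoints(r)
    e0=b[1]-b[0]; e1=b[2]-b[1]
    if np.linalg.norm(e0)<np.linalg.norm(e1): e0,e1=e1,e0
    return np.round(np.array(r[0]),1),round(float(np.linalg.norm(e0)),1),round(float(np.linalg.norm(e1)),1),round(float(np.degrees(np.arctan2(e0[1],e0[0])))%180,1)
E
python3 - <<'E'
from seg import *
D=np.load('top0.npz'); W=D['W'];img=D['img']
bench=W[300:360,150:300,2]; print('bench z',np.nanmedian(bench))
for zlo in (0.002,0.018):
  for i,m,s in comps(W,zlo):
    if s[0]>470 or s[1]<90: continue
    p=W[m]; print(zlo,'px',s[:4]*1.5625//1,'n',s[4],rect(p[:,:2]),'zmax %.1f med %.1f'%(np.percentile(p[:,2],97)*1e3,np.median(p[:,2])*1e3))
c=img[130:265,200:300]; cv2.imwrite('pics/crop0.png',cv2.resize(c,None,fx=4.4,fy=4.4,interpolation=cv2.INTER_CUBIC))
c=img[145:275,310:450]; cv2.imwrite('pics/crop1.png',cv2.resize(c,None,fx=4.4,fy=4.4,interpolation=cv2.INTER_CUBIC))
E
```

```text
bench z -0.0006427070567666116
0.002 px [548. 190.  37.  35.] n 263 (array([ 730.3, -271.8]), 45.2, 44.2, 42.0) zmax 31.6 med 14.9
0.002 px [618. 193.  35.  34.] n 293 (array([ 730.3, -376.4]), 50.8, 47.4, 106.7) zmax 31.6 med 15.4
0.002 px [337. 218.  32.  34.] n 223 (array([687.7,  58.9]), 41.6, 39.5, 32.7) zmax 31.8 med 13.7
0.002 px [415. 226.  34.  32.] n 255 (array([676. , -64.2]), 46.2, 45.2, 12.9) zmax 44.3 med 5.2
0.002 px [507. 237. 179. 179.] n 5987 (array([ 548.1, -308.8]), 224.4, 178.6, 47.3) zmax 51.2 med 15.2
0.002 px [128. 250. 140. 146.] n 3452 (array([543.8, 288.3]), 195.5, 138.8, 43.9) zmax 40.0 med 4.2
0.002 px [334. 262.  31.  37.] n 212 (array([613.3,  61.1]), 50.9, 44.5, 162.3) zmax 31.9 med 6.7
0.002 px [409. 265.  35.  35.] n 256 (array([609.9, -54.8]), 47.0, 46.7, 17.4) zmax 44.1 med 4.3
0.002 px [409. 321.  35.  28.] n 204 (array([532.3, -57. ]), 43.6, 41.5, 75.3) zmax 31.4 med 6.4
0.002 px [325. 326.  40.  35.] n 327 (array([520.7,  66.7]), 57.6, 50.9, 51.5) zmax 14.9 med 11.1
0.002 px [376. 368.  23.  32.] n 194 (array([457.9,   0.5]), 45.3, 32.1, 177.0) 
[... 1074 characters left out ...]
zmax 32.8 med 29.2
0.018 px [568. 279.  23.  21.] n 44 (array([ 600.7, -280.8]), 39.6, 4.6, 135.4) zmax 36.7 med 32.9
0.018 px [581. 292.  21.  21.] n 44 (array([ 583.3, -297.4]), 39.8, 4.2, 134.1) zmax 35.4 med 32.4
0.018 px [168. 296.  46.  48.] n 224 (array([547. , 290.9]), 90.6, 12.4, 44.8) zmax 43.9 med 39.9
0.018 px [417. 323.  28.   9.] n 38 (array([541.9, -61.6]), 39.5, 4.1, 76.1) zmax 32.6 med 29.3
0.018 px [414. 339.  26.   9.] n 36 (array([518.5, -56. ]), 38.3, 4.4, 77.2) zmax 31.5 med 28.9
0.018 px [376. 370.   6.  28.] n 36 (array([458.8,  12.8]), 38.9, 4.1, 176.3) zmax 33.3 med 28.8
0.018 px [393. 371.   4.  28.] n 35 (array([457. , -11.4]), 38.4, 4.2, 175.0) zmax 32.3 med 29.2
```

View pics/crop0.png

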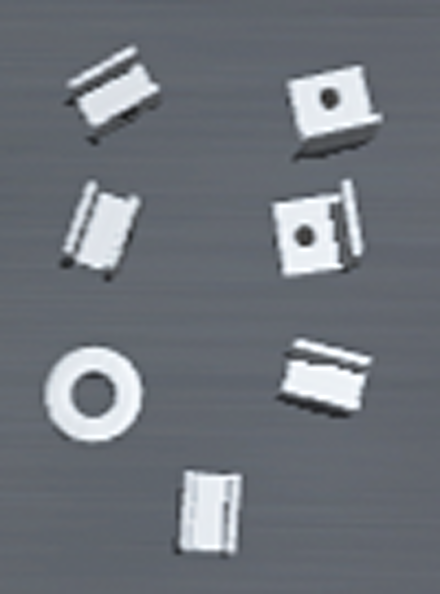

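View pics/crop1.png

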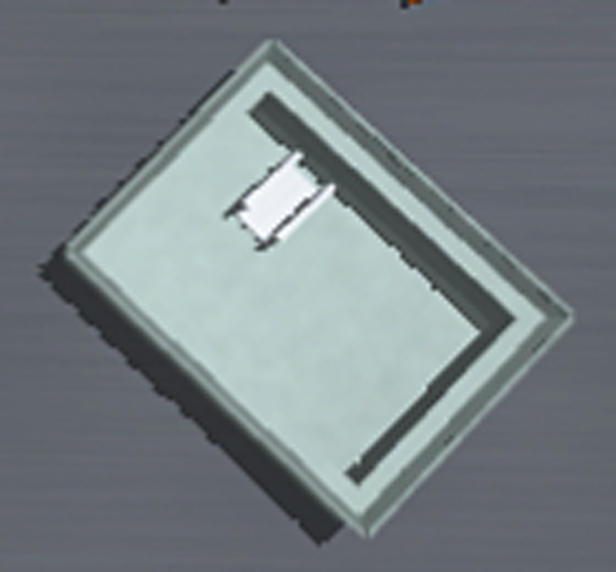

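```bash
cat > tray.py <<'E'
from seg import *
from scipy.optimize import minimize
D=np.load('top0.npz'); W=D['W']
reg=np.zeros(W.shape[:2],bool); reg[145:275,310:450]=1
P=W[reg&np.isfinite(W[...,2])]
led=P[abs(P[:,2]-.0405)<.0025][:,:2]*1e3; rim=P[P[:,2]>.047][:,:2]*1e3; print(len(led),len(rim),rect(rim/1e3),rect(led/1e3))
# model: ledge points inside frame between 120x170 and 140x190
flo=P[(P[:,2]<.010)&(P[:,2]>.001)][:,:2]*1e3
def cost(v,pr=0):
    a=np.radians(v[2]); R=np.array([[np.cos(a),np.sin(a)],[-np.sin(a),np.cos(a)]])
    q=(led-v[:2])@R.T; # q0 along tray y, q1 along tray x
    qi=np.maximum(abs(q[:,0])-85,abs(q[:,1])-60) # in [0,10]
    c=np.minimum(np.maximum(0,-qi)+np.maximum(0,qi-10),6)
    r=(rim-v[:2])@R.T; ri=np.maximum(abs(r[:,0])-85,abs(r[:,1])-60); cr=np.minimum(np.maximum(0,13-ri)+np.maximum(0,ri-19),6)
    f=(flo-v[:2])@R.T; fi=np.maximum(abs(f[:,0])-85,abs(f[:,1])-60); cf=np.where(fi<20,np.minimum(np.maximum(0,fi),6),0)
    return c.mean()+cr.mean()+cf.mean()*.5
best=min((minimize(cost,[x,y,t],method='Nelder-Mead') for x in(542,546,550) for y in(-305,-300,-296) for t in(44,46,48)),key=lambda r:r.fun)
print(best.x,best.fun)
v=best.x;a=np.radians(v[2]);uy=np.array([np.cos(a),np.sin(a)]);ux=np.array([np.sin(a),-np.cos(a)])
for n,p in dict(ch0=(592,-289.1)).items(): print(n,'tray xy',(np.array(p)-v[:2])@ux,(np.array(p)-v[:2])@uy)
for sx in(-28,28):
  for sy in(-40,40): print(sx,sy,v[:2]+sx*ux+sy*uy)
# cover
c=W[(np.isfinite(W[...,2]))]; 
reg=np.zeros(W.shape[:2],bool); reg[155:260,78:178]=1
p=W[reg&np.isfinite(W[...,2])&(abs(W[...,2]-.0035)<.0022)]; print('cover',rect(p[:,:2]),np.median(p[:,2]))
E
python3 tray.py
```

```text
1248 682 (array([ 544.7, -298.8]), 207.2, 158.1, 46.2) (array([ 544.6, -300. ]), 198.5, 147.8, 45.6)
[ 545.07800117 -298.62598717   46.28503272] 0.40408879638167966
ch0 tray xy 27.331458201896947 39.311700530446
-28 -40 [ 497.19712528 -308.18745798]
-28 40 [ 552.48282503 -250.36452652]
28 -40 [ 537.6731773  -346.88744781]
28 40 [ 592.95887705 -289.06451635]
cover (array([548. , 290.2]), 253.2, 239.6, 2.0) 0.003146754009812014
```

```bash
cat > to.py <<'E'
import sys
from h import *
# to.py x y z yaw(deg)  (mm): shift in tool axes
s=status.sense(); R=np.array(s['eef_rot']); p=np.array(s['eef_pos'])*1e3
x,y,z,a=map(float,sys.argv[1:5])
yaw=np.degrees(np.arctan2(R[1,1],R[0,1])); d=(yaw-a+180)%360-180
print('t',s['time'],'p',p.round(1),'yaw',yaw.round(2),'q',np.round(s['q'],2),'w',round(s['grip_width']*1e3,1),'F',np.round(s['contact_force'],1))
print('slide',(R.T@(np.array([x,y,z])-p)).round(1),'twist',np.radians(d).round(3),'tilt',R[:2,0].round(4))
E
python3 to.py 457.9 0.7 150 85.7
```

```text
t 0.1 p [184.4 544.1 252.4] yaw 71.27 q [ 1.03  0.16  1.6   0.    1.39 -0.21] w 85.4 F [-0.4 -0.5  0.7]
slide [ 103.  -426.7  433.6] twist -0.252 tilt [-0.0009 -0.0014]
```

>>> {"fn": "move_arm", "kwargs": {"increments": [{"fingers": 0.1, "slide": [60, -427, 434], "twist": -0.252}, {"fingers": 0.1, "slide": [60, -427, 434], "twist": -0.252}, {"fingers": 0.1, "slide": [60, -427, 434], "twist": -0.252}, {"fingers": 0.1, "slide": [60, -427, 434], "twist": -0.252}, {"fingers": 0.1, "slide": [60, -427, 434], "twist": -0.252}], "newtons": 50}}

```text
time: 0.52
eef_pos: [0.2761, 0.3612, 0.2325]
eef_rot: [[-0.001, 0.074, 0.997], [-0.002, 0.997, -0.074], [-1.0, -0.002, -0.001]]
contact_force: [0.2, 0.3, 0.7]
grip_width: 0.0471
```

```bash
python3 to.py 457.9 0.7 150 85.7
```

```text
t 0.5167 p [276.1 361.2 232.5] yaw 85.77 q [ 0.65 -0.14  1.94 -0.    1.35 -0.84] w 47.1 F [0.2 0.3 0.7]
slide [  83. -346.  208.] twist 0.001 tilt [-0.0013 -0.002 ]
```

>>> {"fn": "move_arm", "kwargs": {"increments": [{"fingers": 0.1, "slide": [60, -346, 208], "twist": 0}, {"fingers": 0.1, "slide": [60, -346, 208], "twist": 0}, {"fingers": 0.1, "slide": [60, -346, 208], "twist": 0}, {"fingers": 0.1, "slide": [60, -346, 208], "twist": 0}, {"fingers": 0.1, "slide": [60, -346, 208], "twist": 0}]}}

```text
time: 0.93
eef_pos: [0.3686, 0.177, 0.2022]
eef_rot: [[-0.001, 0.073, 0.997], [-0.002, 0.997, -0.073], [-1.0, -0.002, -0.001]]
contact_force: [1.4, -0.2, -0.1]
grip_width: 0.0469
```

```bash
python3 to.py 457.9 0.7 110 85.7
```

```text
t 0.9333 p [368.6 177.  202.2] yaw 85.79 q [ 0.15 -0.25  2.09 -0.    1.3  -1.35] w 46.9 F [ 1.4 -0.2 -0.1]
slide [  92.4 -169.1  102.1] twist 0.002 tilt [-0.0012 -0.0019]
```

>>> {"fn": "move_arm", "kwargs": {"increments": [{"fingers": 0.1, "slide": [92, -169, 102], "twist": 0}, {"fingers": 0.1, "slide": [92, -169, 102], "twist": 0}, {"fingers": 0.1, "slide": [92, -169, 102], "twist": 0}, {"fingers": 0.1, "slide": [92, -169, 102], "twist": 0}, {"fingers": 0.1, "slide": [92, -169, 102], "twist": 0}]}}

```text
time: 1.35
eef_pos: [0.4535, 0.008, 0.1142]
eef_rot: [[-0.001, 0.074, 0.997], [-0.002, 0.997, -0.074], [-1.0, -0.002, -0.001]]
contact_force: [0.6, 0.5, 0.1]
grip_width: 0.0466
```

```bash
python3 to.py 457.9 0.7 26 85.7
```

```text
t 1.35 p [453.5   8.  114.2] yaw 85.76 q [-0.25  0.01  2.05 -0.    1.08 -1.74] w 46.6 F [0.6 0.5 0.1]
slide [88.2 -6.8  5. ] twist 0.001 tilt [-0.0011 -0.0018]
```

>>> {"fn": "move_arm", "kwargs": {"increments": [{"fingers": 0.1, "slide": [20, -7, 5], "twist": 0}, {"fingers": 0.1, "slide": [50, -7, 5], "twist": 0}, {"fingers": 0.1, "slide": [75, -7, 5], "twist": 0}, {"fingers": 0.1, "slide": [88, -7, 5], "twist": 0}, {"fingers": 0.1, "slide": [88, -7, 5], "twist": 0}]}}

```text
time: 1.77
eef_pos: [0.4545, 0.0011, 0.0227]
eef_rot: [[-0.009, 0.075, 0.997], [0.0, 0.997, -0.075], [-1.0, -0.0, -0.009]]
contact_force: [0.1, 0.0, -0.2]
grip_width: 0.0471
```

```bash
cat > pic.py <<'E'
import sys
from h import *
n,o,u0,v0,u1,v1=sys.argv[1],sys.argv[2],*map(int,sys.argv[3:7])
c,K,W=load(n); np.savez(f'{o}.npz',W=W,img=c['img'])
i=c['img'][v0:v1,u0:u1]; f=min(800/i.shape[1],600/i.shape[0]); cv2.imwrite(f'pics/{o}.png',cv2.resize(i,None,fx=f,fy=f,interpolation=cv2.INTER_CUBIC)[:600,:800])
E
python3 to.py 457.9 0.7 26 85.7; python3 pic.py side s1 220 150 360 255
```

```text
t 1.7667 p [454.5   1.1  22.7] yaw 85.72 q [-0.26  0.19  2.08 -0.    0.88 -1.76] w 47.1 F [ 0.1  0.  -0.2]
slide [-3.3 -0.2  3.3] twist 0.0 tilt [-0.0086  0.0003]
```

View pics/s1.png

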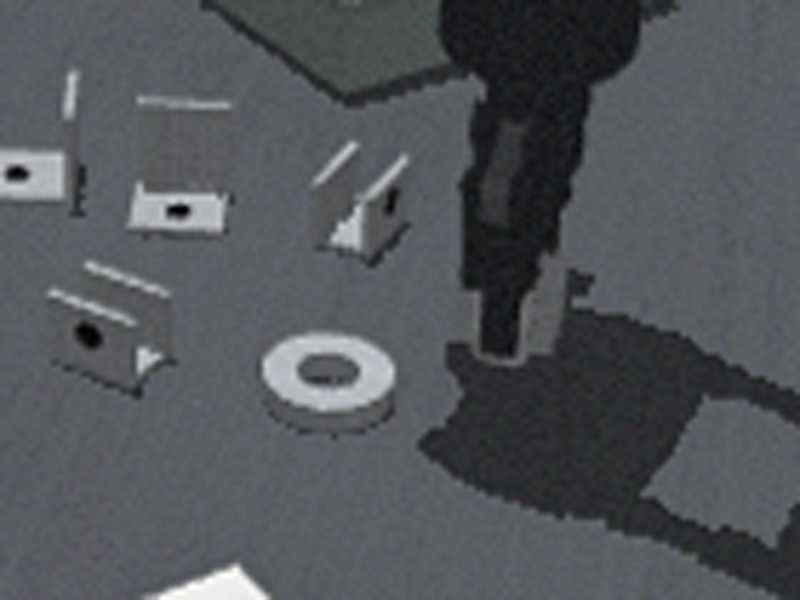

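>>> {"fn": "move_arm", "kwargs": {"increments": [{"fingers": 0.1, "slide": [-4, 0, 3], "twist": 0}, {"fingers": -0.6, "slide": [-4, 0, 3], "twist": 0}, {"fingers": -1, "slide": [-4, 0, 3], "twist": 0}, {"fingers": -1, "slide": [-4, 0, 3], "twist": 0}, {"fingers": -1, "slide": [-4, 0, 3], "twist": 0}]}}

```text
time: 2.23
eef_pos: [0.4611, 0.0002, 0.0306]
eef_rot: [[-0.001, 0.074, 0.997], [-0.002, 0.997, -0.074], [-1.0, -0.002, -0.001]]
contact_force: [-0.3, 0.1, 7.0]
grip_width: 0.0271
```

```bash
python3 to.py 457.9 0.7 26 85.7
```

```text
t 2.2333 p [4.611e+02 2.000e-01 3.060e+01] yaw 85.76 q [-0.26  0.19  2.06 -0.    0.89 -1.76] w 27.1 F [-0.3  0.1  7. ]
slide [ 4.6  0.2 -3.2] twist 0.001 tilt [-0.0011 -0.0017]
```

>>> {"fn": "move_arm", "kwargs": {"increments": [{"fingers": -1, "slide": [-30, 0, 0], "twist": 0}, {"fingers": -1, "slide": [-70, 0, 0], "twist": 0}, {"fingers": -1, "slide": [-80, 0, 0], "twist": 0}, {"fingers": -1, "slide": [-80, 0, 0], "twist": 0}, {"fingers": -1, "slide": [-80, 0, 0], "twist": 0}]}}

```text
time: 2.65
eef_pos: [0.4614, 0.0004, 0.1108]
eef_rot: [[0.0, 0.074, 0.997], [-0.002, 0.997, -0.074], [-1.0, -0.002, 0.0]]
contact_force: [-0.3, -0.0, -2.0]
grip_width: 0.0268
```

```bash
python3 to.py 534.6 -349.8 120 46.3; python3 pic.py side s2 220 120 360 225;python3 - <<'E'
from h import *
c,K,W=load('top'); s=status.sense(); p=np.array(s['eef_pos'])
i=c['img']; u,v=proj(c,K,[p])[0]; print(u,v); u,v=int(u),int(v)
cv2.imwrite('pics/t2.png',cv2.resize(i[v-45:v+45,u-60:u+60],None,fx=6,fy=6))
E
```

```text
t 2.65 p [4.614e+02 4.000e-01 1.108e+02] yaw 85.77 q [-0.26  0.03  2.04 -0.    1.07 -1.76] w 26.8 F [-0.3 -0.  -2. ]
slide [  -8.4 -343.9   98.9] twist 0.689 tilt [ 0.0003 -0.0021]
246.7108922744992 244.52644556491117
```

View pics/s2.png

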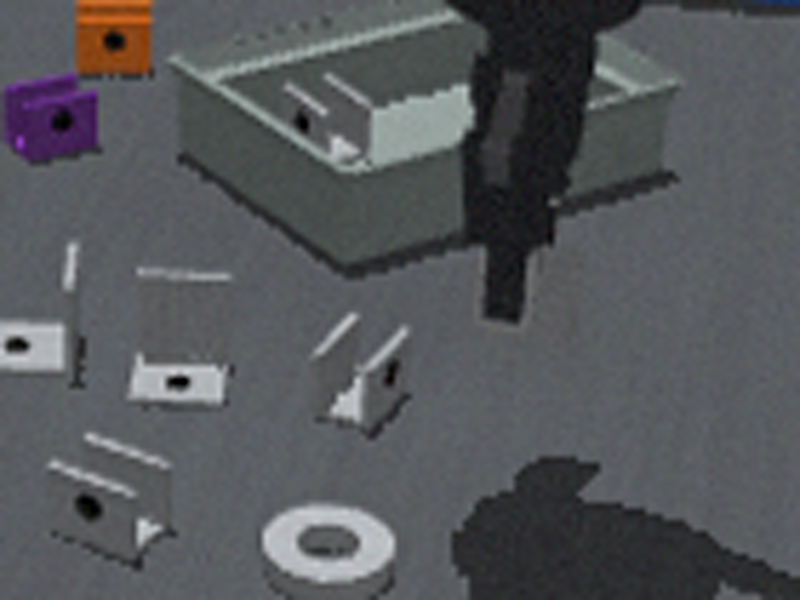

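View pics/t2.png

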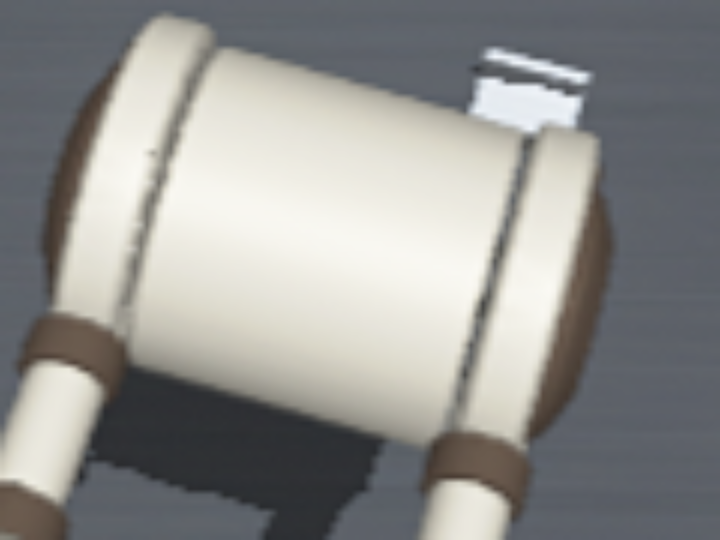

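```bash
cat > held.py <<'E'
from h import *
s=status.sense(); p=np.array(s['eef_pos']); R=np.array(s['eef_rot'])
c,K,W=load('side'); L=((W-p)@R)*1e3  # tool coords: x down, y jaws, z
m=np.isfinite(L[...,0])&(abs(L[...,1])<45)&(abs(L[...,2])<45)&(L[...,0]>-15)&(L[...,0]<45)
q=L[m]; print(len(q))
for lo in range(-15,45,5):
    k=q[(q[:,0]>=lo)&(q[:,0]<lo+5)]
    if len(k): print(lo,len(k),'y %.1f..%.1f'%tuple(np.percentile(k[:,1],[2,98])),'z %.1f..%.1f'%tuple(np.percentile(k[:,2],[2,98])), 'lab z of ear face', np.round(np.percentile(k[abs(abs(k[:,1])-14)<3][:,2],[2,98]),1) if (abs(abs(k[:,1])-14)<3).any() else '')
v,u=np.where(m); v0,v1,u0,u1=v.min()-10,v.max()+10,u.min()-10,u.max()+10
i=c['img'][v0:v1,u0:u1].astype(float); i=np.clip(i*1.8,0,255).astype(np.uint8)
f=min(700/i.shape[1],550/i.shape[0]); cv2.imwrite('pics/held.png',cv2.resize(i,None,fx=f,fy=f,interpolation=cv2.INTER_NEAREST))
E
python3 held.py
```

```text
339
-15 21 y -14.4..28.8 z -10.9..8.6 lab z of ear face [-10.9  -8.5]
-10 25 y -14.8..27.7 z -11.8..8.2 lab z of ear face [-10.9  -8.4]
-5 27 y -15.3..27.7 z -11.5..10.3 lab z of ear face [-11.2  -8.7]
0 62 y -16.1..28.1 z -23.5..12.8 lab z of ear face [-23.6  13.8]
5 59 y -12.7..27.7 z -24.2..13.9 lab z of ear face [-24.6  13. ]
10 40 y -12.3..25.9 z -24.4..15.4 lab z of ear face [-24.3  15.4]
15 33 y -11.6..21.4 z -24.6..13.3 lab z of ear face [-24.1  13.8]
20 28 y -10.4..19.2 z -23.6..14.7 lab z of ear face [-23.5  14.4]
25 39 y -5.7..16.1 z -24.5..13.9 lab z of ear face [-23.7  14. ]
30 5 y 10.4..13.8 z -21.2..0.4 lab z of ear face [-21.3  -6.9]
```

View pics/held.png

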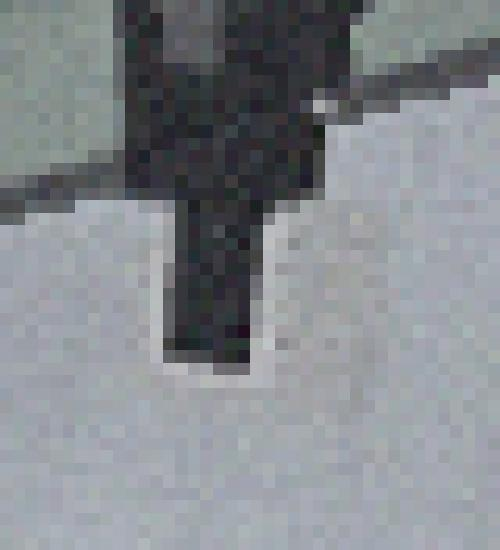

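>>> {"fn": "move_arm", "kwargs": {"increments": [{"fingers": -1, "slide": [-8, -343, 105], "twist": 0.689}, {"fingers": -1, "slide": [-8, -343, 105], "twist": 0.689}, {"fingers": -1, "slide": [-8, -343, 105], "twist": 0.689}, {"fingers": -1, "slide": [-8, -343, 105], "twist": 0.689}, {"fingers": -1, "slide": [-8, -343, 105], "twist": 0.689}]}}

```text
time: 3.22
eef_pos: [0.5055, -0.2042, 0.112]
eef_rot: [[-0.007, 0.648, 0.761], [0.001, 0.761, -0.648], [-1.0, -0.004, -0.006]]
contact_force: [0.4, 1.2, -0.9]
grip_width: 0.0273
```

```bash
python3 to.py 540.6 -349.7 110 46.3
```

```text
t 3.2167 p [ 505.5 -204.2  112. ] yaw 49.59 q [-0.6   0.24  1.8  -0.    1.11 -1.47] w 27.3 F [ 0.4  1.2 -0.9]
slide [  1.5 -88.  121.1] twist 0.057 tilt [-0.0074  0.0012]
```

>>> {"fn": "move_arm", "kwargs": {"increments": [{"fingers": -1, "slide": [1, -88, 121], "twist": 0.057}, {"fingers": -1, "slide": [1, -88, 121], "twist": 0.057}, {"fingers": -1, "slide": [1, -88, 121], "twist": 0.057}, {"fingers": -1, "slide": [1, -88, 121], "twist": 0.057}, {"fingers": -1, "slide": [1, -88, 121], "twist": 0.057}]}}

```text
time: 3.63
eef_pos: [0.5399, -0.3547, 0.1084]
eef_rot: [[-0.008, 0.694, 0.72], [0.0, 0.72, -0.694], [-1.0, -0.005, -0.006]]
contact_force: [0.7, 0.3, -0.7]
grip_width: 0.0268
```

```bash
python3 to.py 540.6 -349.7 35.5 46.3
```

```text
t 3.6333 p [ 539.9 -354.7  108.4] yaw 46.07 q [-0.77  0.48  1.49 -0.01  1.17 -1.57] w 26.8 F [ 0.7  0.3 -0.7]
slide [72.9  4.5 -2.5] twist -0.004 tilt [-0.0082  0.0003]
```

>>> {"fn": "move_arm", "kwargs": {"increments": [{"fingers": -1, "slide": [5, 4, -2], "twist": -0.004}, {"fingers": -1, "slide": [25, 4, -2], "twist": -0.004}, {"fingers": -1, "slide": [45, 4, -2], "twist": -0.004}, {"fingers": -1, "slide": [55, 4, -2], "twist": -0.004}, {"fingers": -1, "slide": [60, 4, -2], "twist": -0.004}]}}

```text
time: 4.05
eef_pos: [0.5389, -0.3474, 0.0446]
eef_rot: [[-0.013, 0.69, 0.724], [0.005, 0.724, -0.69], [-1.0, -0.005, -0.013]]
contact_force: [-1.2, 0.3, -0.6]
grip_width: 0.0272
```

```bash
python3 to.py 540.6 -349.7 35.5 46.3
```

```text
t 4.05 p [ 538.9 -347.4   44.6] yaw 46.37 q [-0.76  0.56  1.52 -0.01  1.07 -1.56] w 27.2 F [-1.2  0.3 -0.6]
slide [ 9.1 -0.4  2.9] twist 0.001 tilt [-0.013   0.0051]
```

>>> {"fn": "move_arm", "kwargs": {"increments": [{"fingers": -1, "slide": [4, 0, 3], "twist": 0}, {"fingers": -1, "slide": [7, 0, 3], "twist": 0}, {"fingers": -1, "slide": [9, 0, 3], "twist": 0}, {"fingers": -1, "slide": [9, 0, 3], "twist": 0}, {"fingers": -1, "slide": [9, 0, 3], "twist": 0}]}}

```text
time: 4.47
eef_pos: [0.5414, -0.3498, 0.0364]
eef_rot: [[-0.012, 0.69, 0.724], [0.004, 0.724, -0.69], [-1.0, -0.005, -0.012]]
contact_force: [0.1, 0.6, 0.6]
grip_width: 0.0268
```

```bash
python3 to.py 540.6 -349.7 35.5 46.3; python3 held.py;
```

```text
t 4.4667 p [ 541.4 -349.8   36.4] yaw 46.37 q [-0.76  0.58  1.51 -0.01  1.06 -1.56] w 26.8 F [0.1 0.6 0.6]
slide [ 0.9 -0.5 -0.7] twist 0.001 tilt [-0.0121  0.0042]
560
-15 39 y -34.6..41.3 z -13.1..42.4 lab z of ear face [-10.8  12.1]
-10 50 y -37.2..42.9 z -12.9..43.4 lab z of ear face [-13.8  10.3]
-5 60 y -39.3..43.5 z -16.3..39.8 lab z of ear face [-16.   33.4]
0 63 y -22.3..41.5 z -24.4..28.5 lab z of ear face [-25.5  23.8]
5 52 y -25.9..40.4 z -25.5..29.2 lab z of ear face [-26.3  29.9]
10 42 y -21.8..40.0 z -24.4..28.7 lab z of ear face [-23.7  21.4]
15 39 y -24.4..43.0 z -24.5..28.8 lab z of ear face [-24.7  27.3]
20 31 y -26.4..35.3 z -25.1..29.1 lab z of ear face [-24.8  22.7]
25 44 y -19.6..25.7 z -26.8..30.3 lab z of ear face [-24.2  29.5]
30 135 y -40.9..41.3 z -31.9..28.1 lab z of ear face [-31.2  28. ]
35 5 y -34.8..19.8 z -25.7..19.1 lab z of ear face [-22.7  19.6]
```

View pics/held.png

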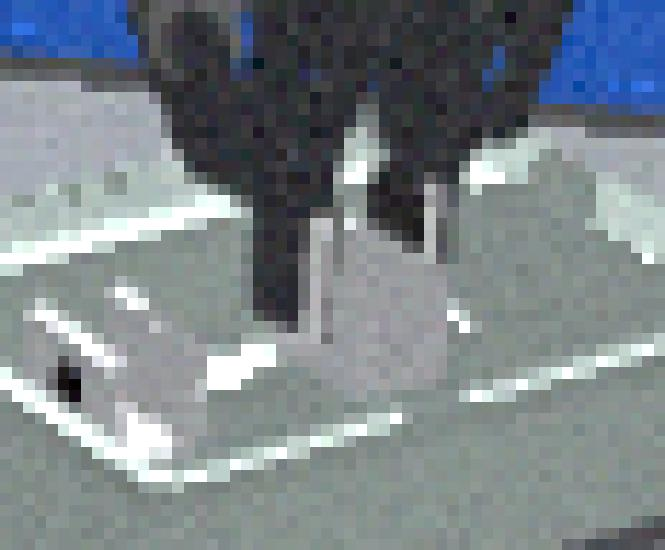

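>>> {"fn": "move_arm", "kwargs": {"increments": [{"fingers": -1, "slide": [2, 0, 0], "twist": 0}, {"fingers": -1, "slide": [2, 0, 0], "twist": 0}, {"fingers": 0.0, "slide": [2, 0, 0], "twist": 0}, {"fingers": 0.0, "slide": [2, 0, 0], "twist": 0}, {"fingers": 0.0, "slide": [2, 0, 0], "twist": 0}]}}

```text
time: 4.93
eef_pos: [0.5416, -0.35, 0.0347]
eef_rot: [[-0.012, 0.69, 0.724], [0.004, 0.724, -0.69], [-1.0, -0.005, -0.011]]
contact_force: [0.4, 0.5, -0.3]
grip_width: 0.0427
```

>>> {"fn": "move_arm", "kwargs": {"increments": [{"fingers": 0.0, "slide": [-15, 0, 0], "twist": 0}, {"fingers": 0.0, "slide": [-40, 0, 0], "twist": 0}, {"fingers": 0.0, "slide": [-75, 0, 0], "twist": 0}, {"fingers": 0.05, "slide": [-75, 0, 0], "twist": 0}, {"fingers": 0.1, "slide": [-75, 0, 0], "twist": 0}]}}

```text
time: 5.35
eef_pos: [0.5444, -0.3521, 0.1142]
eef_rot: [[-0.006, 0.69, 0.724], [-0.002, 0.724, -0.69], [-1.0, -0.005, -0.003]]
contact_force: [0.1, 0.7, 0.1]
grip_width: 0.0468
```

```bash
python3 to.py 530.2 -58.8 110 -13.4; python3 pic.py side s3 220 120 360 225
```

```text
t 5.35 p [ 544.4 -352.1  114.2] yaw 46.37 q [-0.76  0.48  1.49 -0.01  1.18 -1.56] w 46.8 F [0.1 0.7 0.1]
slide [   3.9  202.5 -212.6] twist 1.043 tilt [-0.0061 -0.0015]
```

View pics/s3.png

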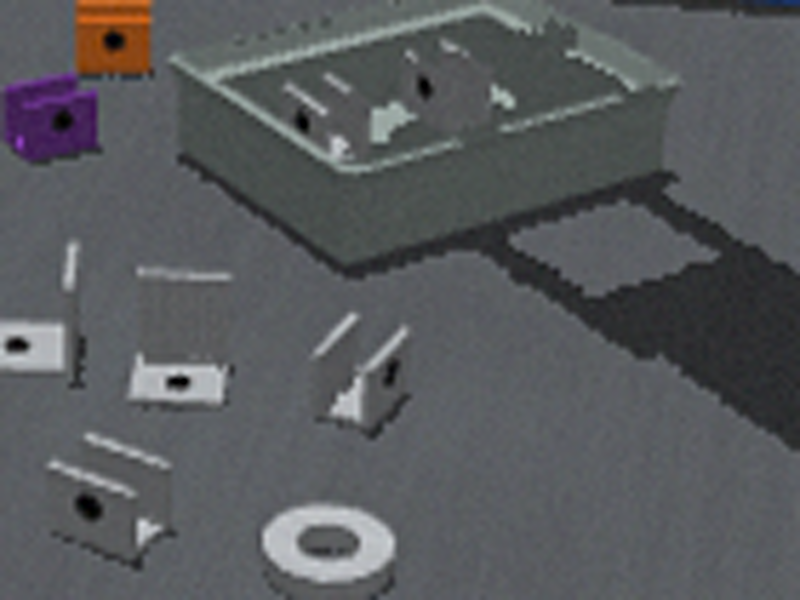

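Two channels now stand in the tray, at (330,120) and (450,90) in the crop. Next is channel C on the bench, at (360,375) in the crop, which is a U with two ears.

>>> {"fn": "move_arm", "kwargs": {"increments": [{"fingers": 0.1, "slide": [4, 202, -213], "twist": 1.043}, {"fingers": 0.1, "slide": [4, 202, -213], "twist": 1.043}, {"fingers": 0.1, "slide": [4, 202, -213], "twist": 1.043}, {"fingers": 0.1, "slide": [4, 202, -213], "twist": 1.043}, {"fingers": 0.1, "slide": [4, 202, -213], "twist": 1.043}]}}

```text
time: 5.82
eef_pos: [0.531, -0.1414, 0.1074]
eef_rot: [[-0.013, 0.983, 0.182], [0.004, 0.182, -0.983], [-1.0, -0.012, -0.006]]
contact_force: [0.8, 0.9, -0.2]
grip_width: 0.0471
```

```bash
python3 to.py 530.2 -58.8 110 -13.4
```

```text
t 5.8167 p [ 531.  -141.4  107.4] yaw 10.46 q [-0.48  0.26  1.78 -0.    1.11 -0.66] w 47.1 F [ 0.8  0.9 -0.2]
slide [ -2.3  14.2 -81.4] twist 0.417 tilt [-0.0126  0.0043]
```

>>> {"fn": "move_arm", "kwargs": {"increments": [{"fingers": 0.1, "slide": [-2, 14, -81], "twist": 0.417}, {"fingers": 0.1, "slide": [-2, 14, -81], "twist": 0.417}, {"fingers": 0.1, "slide": [-2, 14, -81], "twist": 0.417}, {"fingers": 0.1, "slide": [-2, 14, -81], "twist": 0.417}, {"fingers": 0.1, "slide": [-2, 14, -81], "twist": 0.417}]}}

```text
time: 6.23
eef_pos: [0.5289, -0.0578, 0.1086]
eef_rot: [[-0.015, 0.973, -0.232], [0.005, -0.232, -0.973], [-1.0, -0.016, -0.001]]
contact_force: [-0.8, -1.2, -0.3]
grip_width: 0.0471
```

```bash
python3 to.py 530.2 -58.8 28 -13.4
```

```text
t 6.2333 p [528.9 -57.8 108.6] yaw -13.4 q [-0.34  0.22  1.83 -0.    1.11 -0.1 ] w 47.1 F [-0.8 -1.2 -0.3]
slide [80.6  2.7  0.7] twist -0.0 tilt [-0.0152  0.0051]
```

>>> {"fn": "move_arm", "kwargs": {"increments": [{"fingers": 0.1, "slide": [30, 2, 1], "twist": 0}, {"fingers": 0.1, "slide": [55, 2, 1], "twist": 0}, {"fingers": 0.1, "slide": [72, 2, 1], "twist": 0}, {"fingers": 0.1, "slide": [79, 2, 1], "twist": 0}, {"fingers": 0.1, "slide": [79, 2, 1], "twist": 0}]}}

```text
time: 6.65
eef_pos: [0.5274, -0.0586, 0.0272]
eef_rot: [[-0.02, 0.973, -0.231], [0.007, -0.231, -0.973], [-1.0, -0.021, -0.002]]
contact_force: [0.1, -0.2, 0.3]
grip_width: 0.0464
```

```bash
python3 to.py 530.2 -58.8 29 -13.4;  python3 pic.py side s4 220 120 360 225
```

```text
t 6.65 p [527.4 -58.6  27.2] yaw -13.38 q [-0.34  0.36  1.85 -0.    0.95 -0.1 ] w 46.4 F [ 0.1 -0.2  0.3]
slide [-1.8  2.8 -0.5] twist 0.0 tilt [-0.0201  0.0068]
```

View pics/s4.png

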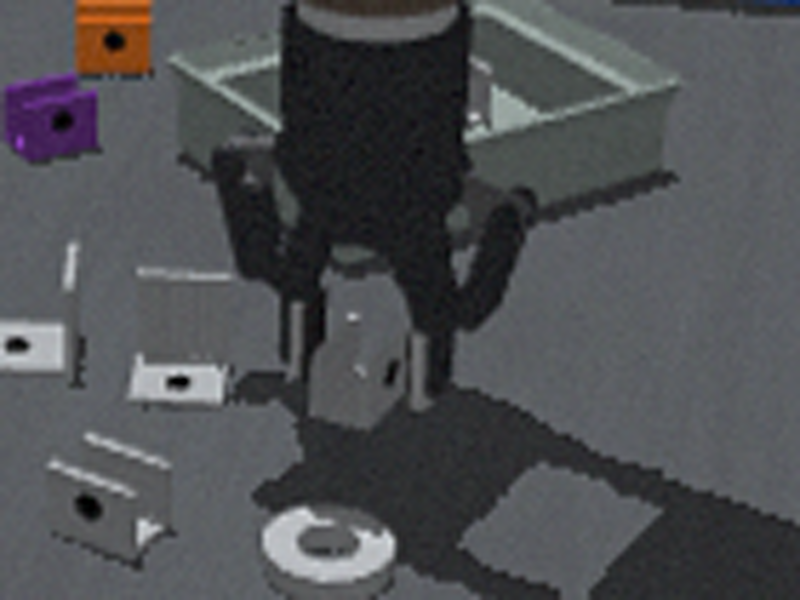

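>>> {"fn": "move_arm", "kwargs": {"increments": [{"fingers": 0.1, "slide": [-2, 3, 0], "twist": 0}, {"fingers": -0.6, "slide": [-2, 3, 0], "twist": 0}, {"fingers": -1, "slide": [-2, 3, 0], "twist": 0}, {"fingers": -1, "slide": [-2, 3, 0], "twist": 0}, {"fingers": -1, "slide": [-2, 3, 0], "twist": 0}]}}

```text
time: 7.12
eef_pos: [0.5334, -0.0604, 0.0327]
eef_rot: [[-0.013, 0.973, -0.231], [0.004, -0.231, -0.973], [-1.0, -0.014, -0.001]]
contact_force: [0.1, -1.2, 6.2]
grip_width: 0.0271
```

```bash
python3 to.py 530.2 -58.8 29 -13.4
```

```text
t 7.1167 p [533.4 -60.4  32.7] yaw -13.37 q [-0.34  0.36  1.84 -0.    0.96 -0.1 ] w 27.1 F [ 0.1 -1.2  6.2]
slide [ 3.7 -3.4 -0.8] twist 0.0 tilt [-0.0134  0.0043]
```

>>> {"fn": "move_arm", "kwargs": {"increments": [{"fingers": -1, "slide": [-20, 0, 0], "twist": 0}, {"fingers": -1, "slide": [-50, 0, 0], "twist": 0}, {"fingers": -1, "slide": [-75, 0, 0], "twist": 0}, {"fingers": -1, "slide": [-82, 0, 0], "twist": 0}, {"fingers": -1, "slide": [-82, 0, 0], "twist": 0}]}}

```text
time: 7.53
eef_pos: [0.5363, -0.0613, 0.1172]
eef_rot: [[-0.008, 0.973, -0.231], [0.002, -0.231, -0.973], [-1.0, -0.009, -0.001]]
contact_force: [-0.4, -0.2, -1.0]
grip_width: 0.0273
```

```bash
python3 to.py 497.2 -308.2 110 46.3; python3 held.py
```

```text
t 7.5333 p [536.3 -61.3 117.2] yaw -13.36 q [-0.34  0.22  1.81 -0.    1.12 -0.1 ] w 27.3 F [-0.4 -0.2 -1. ]
slide [  6.9  19.1 249.2] twist -1.041 tilt [-0.0082  0.0025]
375
-15 33 y -28.3..23.6 z -12.9..7.9 lab z of ear face [-10.7   9.7]
-10 31 y -27.5..24.8 z -12.7..9.8 lab z of ear face [-12.1  10.2]
-5 33 y -27.4..27.1 z -11.2..9.1 lab z of ear face [-11.    9.2]
0 54 y -27.7..24.1 z -21.2..18.7 lab z of ear face [-20.5  14.8]
5 47 y -27.1..27.0 z -21.6..18.8 lab z of ear face [-21.9  -8.1]
10 37 y -26.2..24.4 z -21.4..14.3 lab z of ear face [-22.3  -9.9]
15 34 y -20.2..18.6 z -21.7..14.5 lab z of ear face [-21.2  -9.4]
20 23 y -20.2..11.6 z -21.2..14.9 lab z of ear face [-21.2  -3.1]
25 58 y -15.0..10.7 z -21.4..17.2 lab z of ear face [-21.8   0.9]
30 25 y -15.3..12.8 z -21.5..13.4 lab z of ear face [-21.7  12.6]
```

View pics/held.png

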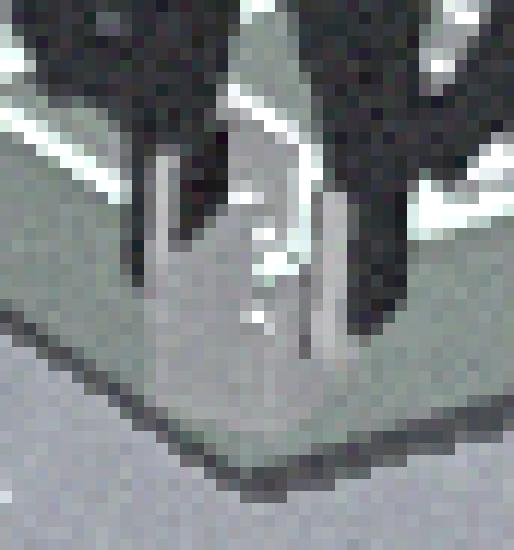

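>>> {"fn": "move_arm", "kwargs": {"increments": [{"fingers": -1, "slide": [2, 20, 250], "twist": -1.041}, {"fingers": -1, "slide": [2, 20, 250], "twist": -1.041}, {"fingers": -1, "slide": [2, 20, 250], "twist": -1.041}, {"fingers": -1, "slide": [2, 20, 250], "twist": -1.041}, {"fingers": -1, "slide": [2, 20, 250], "twist": -1.041}]}}

```text
time: 8.0
eef_pos: [0.5035, -0.2529, 0.1104]
eef_rot: [[-0.016, 0.938, 0.347], [0.007, 0.347, -0.938], [-1.0, -0.013, -0.012]]
contact_force: [1.1, -0.7, -1.5]
grip_width: 0.027
```

```bash
python3 to.py 498.3 -309.2 113 46.3
```

```text
t 8.0 p [ 503.5 -252.9  110.4] yaw 20.32 q [-0.68  0.29  1.74 -0.01  1.13 -1.03] w 27.0 F [ 1.1 -0.7 -1.5]
slide [ -2.9 -24.5  51. ] twist -0.454 tilt [-0.0159  0.0066]
```

>>> {"fn": "move_arm", "kwargs": {"increments": [{"fingers": -1, "slide": [-3, -24, 51], "twist": -0.454}, {"fingers": -1, "slide": [-3, -24, 51], "twist": -0.454}, {"fingers": -1, "slide": [-3, -24, 51], "twist": -0.454}, {"fingers": -1, "slide": [-3, -24, 51], "twist": -0.454}, {"fingers": -1, "slide": [-3, -24, 51], "twist": -0.454}]}}

```text
time: 8.42
eef_pos: [0.4973, -0.3084, 0.1103]
eef_rot: [[-0.019, 0.69, 0.724], [0.01, 0.724, -0.69], [-1.0, -0.006, -0.021]]
contact_force: [-0.8, -0.1, -1.3]
grip_width: 0.0269
```

```bash
python3 to.py 498.3 -309.2 45 46.3
```

```text
t 8.4167 p [ 497.3 -308.4  110.3] yaw 46.39 q [-0.76  0.35  1.67 -0.01  1.15 -1.57] w 26.9 F [-0.8 -0.1 -1.3]
slide [65.2  0.6  2.6] twist 0.002 tilt [-0.0193  0.0099]
```

>>> {"fn": "move_arm", "kwargs": {"increments": [{"fingers": -1, "slide": [15, 1, 2], "twist": 0}, {"fingers": -1, "slide": [35, 1, 2], "twist": 0}, {"fingers": -1, "slide": [55, 1, 2], "twist": 0}, {"fingers": -1, "slide": [65, 1, 2], "twist": 0}, {"fingers": -1, "slide": [67, 1, 2], "twist": 0}]}}

```text
time: 8.83
eef_pos: [0.4959, -0.3061, 0.0394]
eef_rot: [[-0.025, 0.691, 0.723], [0.015, 0.723, -0.691], [-1.0, -0.006, -0.028]]
contact_force: [1.1, 0.3, -1.2]
grip_width: 0.0267
```

```bash
python3 to.py 498.3 -309.2 36.7 46.3
```

```text
t 8.8333 p [ 495.9 -306.1   39.4] yaw 46.32 q [-0.76  0.45  1.69 -0.01  1.02 -1.56] w 26.7 F [ 1.1  0.3 -1.2]
slide [ 2.6 -0.6  3.9] twist 0.0 tilt [-0.0245  0.0148]
```

>>> {"fn": "move_arm", "kwargs": {"increments": [{"fingers": -1, "slide": [1, 0, 4], "twist": 0}, {"fingers": -1, "slide": [2, 0, 4], "twist": 0}, {"fingers": -1, "slide": [3, 0, 4], "twist": 0}, {"fingers": -1, "slide": [3, 0, 4], "twist": 0}, {"fingers": -1, "slide": [3, 0, 4], "twist": 0}]}}

```text
time: 9.25
eef_pos: [0.4993, -0.3093, 0.0372]
eef_rot: [[-0.023, 0.691, 0.723], [0.014, 0.723, -0.691], [-1.0, -0.006, -0.026]]
contact_force: [0.3, 0.4, -0.1]
grip_width: 0.0268
```

```bash
python3 to.py 498.3 -309.2 36.7 46.3; python3 held.py >/dev/null
```

```text
t 9.25 p [ 499.3 -309.3   37.2] yaw 46.31 q [-0.76  0.47  1.68 -0.01  1.02 -1.56] w 26.8 F [ 0.3  0.4 -0.1]
slide [ 0.5 -0.6 -0.8] twist 0.0 tilt [-0.0233  0.0137]
```

View pics/held.png

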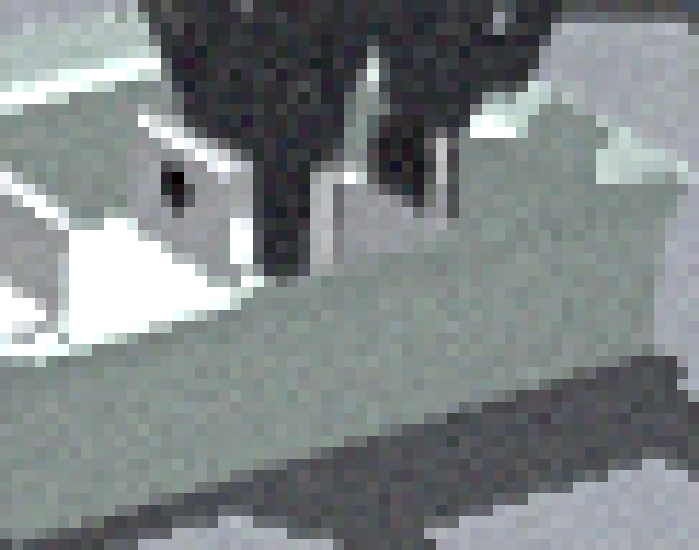

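>>> {"fn": "move_arm", "kwargs": {"increments": [{"fingers": -1, "slide": [1, 0, 0], "twist": 0}, {"fingers": -1, "slide": [1, 0, 0], "twist": 0}, {"fingers": 0.0, "slide": [1, 0, 0], "twist": 0}, {"fingers": 0.0, "slide": [1, 0, 0], "twist": 0}, {"fingers": 0.0, "slide": [1, 0, 0], "twist": 0}]}}

```text
time: 9.72
eef_pos: [0.4992, -0.3092, 0.036]
eef_rot: [[-0.023, 0.691, 0.723], [0.014, 0.723, -0.691], [-1.0, -0.006, -0.026]]
contact_force: [-0.3, 0.2, -0.2]
grip_width: 0.0428
```

>>> {"fn": "move_arm", "kwargs": {"increments": [{"fingers": 0.0, "slide": [-15, 0, 0], "twist": 0}, {"fingers": 0.0, "slide": [-40, 0, 0], "twist": 0}, {"fingers": 0.0, "slide": [-75, 0, 0], "twist": 0}, {"fingers": 0.0, "slide": [-110, 0, 0], "twist": 0}, {"fingers": 0.0, "slide": [-110, 0, 0], "twist": 0}]}}

```text
time: 10.13
eef_pos: [0.5054, -0.314, 0.1541]
eef_rot: [[-0.013, 0.691, 0.723], [0.004, 0.723, -0.691], [-1.0, -0.006, -0.012]]
contact_force: [0.5, -0.1, 0.9]
grip_width: 0.0429
```

```bash
python3 to.py 547 290.9 160 -45.2
```

```text
t 10.1333 p [ 505.4 -314.   154.1] yaw 46.31 q [-0.76  0.31  1.62 -0.01  1.22 -1.56] w 42.9 F [ 0.5 -0.1  0.9]
slide [  -3.9  466.1 -387.8] twist 1.597 tilt [-0.0132  0.0042]
```

>>> {"fn": "move_arm", "kwargs": {"increments": [{"fingers": 0.0, "slide": [-4, 466, -388], "twist": 1.597}, {"fingers": 0.0, "slide": [-4, 466, -388], "twist": 1.597}, {"fingers": 0.0, "slide": [-4, 466, -388], "twist": 1.597}, {"fingers": 0.0, "slide": [-4, 466, -388], "twist": 1.597}, {"fingers": 0.0, "slide": [-4, 466, -388], "twist": 1.597}]}}

```text
time: 10.55
eef_pos: [0.5168, -0.1086, 0.1505]
eef_rot: [[-0.017, 0.98, 0.198], [0.012, 0.198, -0.98], [-1.0, -0.015, -0.015]]
contact_force: [0.3, -0.2, -0.1]
grip_width: 0.0432
```

```bash
python3 to.py 547 290.9 160 -45.2; python3 - <<'E'
from seg import *
from tray import v,ux,uy
c,K,W=load('top'); np.savez('top2.npz',W=W,img=c['img'])
m=np.zeros(W.shape[:2],bool); m[145:275,310:450]=1
q=(W[...,:2]*1e3-v[:2]); X=q@ux; Y=q@uy
M=m&(abs(X)<58)&(abs(Y)<83)&(W[...,2]>.022)&(W[...,2]<.05)
n,l,st,_=cv2.connectedComponentsWithStats(M.astype(np.uint8),connectivity=8)
for i in range(1,n):
    if st[i][4]>8:
        k=l==i; pp=np.stack([X[k],Y[k]],1)/1e3; print(rect(pp),'z p50 %.1f max %.1f'%(np.median(W[k][:,2])*1e3,np.percentile(W[k][:,2],98)*1e3),st[i][4])
cv2.imwrite('pics/t3.png',cv2.resize(c['img'][145:275,310:450],None,fx=4.4,fy=4.4,interpolation=cv2.INTER_CUBIC))
E
```

```text
t 10.55 p [ 516.8 -108.6  150.5] yaw 11.41 q [-0.44  0.16  1.81  0.    1.19 -0.64] w 43.2 F [ 0.3 -0.2 -0.1]
slide [  -5.1  108.5 -385.7] twist 0.988 tilt [-0.0174  0.0122]
1248 682 (array([ 544.7, -298.8]), 207.2, 158.1, 46.2) (array([ 544.6, -300. ]), 198.5, 147.8, 45.6)
[ 545.07800117 -298.62598717   46.28503272] 0.40408879638167966
ch0 tray xy 27.331458201896947 39.311700530446
-28 -40 [ 497.19712528 -308.18745798]
-28 40 [ 552.48282503 -250.36452652]
28 -40 [ 537.6731773  -346.88744781]
28 40 [ 592.95887705 -289.06451635]
cover (array([548. , 290.2]), 253.2, 239.6, 2.0) 0.003146754009812014
(array([38.7, 50.7]), 16.9, 3.4, 179.2) z p50 34.1 max 36.6 17
(array([26.2, 27.3]), 38.2, 4.3, 178.1) z p50 32.9 max 36.8 38
(array([ 29.3, -26.2]), 39.6, 4.4, 179.6) z p50 32.8 max 36.9 48
(array([ 27.8, -49.7]), 38.0, 4.3, 178.1) z p50 33.0 max 37.3 49
(array([-26.7, -25.9]), 40.0, 4.5, 1.1) z p50 32.2 max 36.3 45
(array([-27.1, -49.7]), 39.6, 4.7, 0.1) z p50 33.2 max 37.5 49
```

View pics/t3.png

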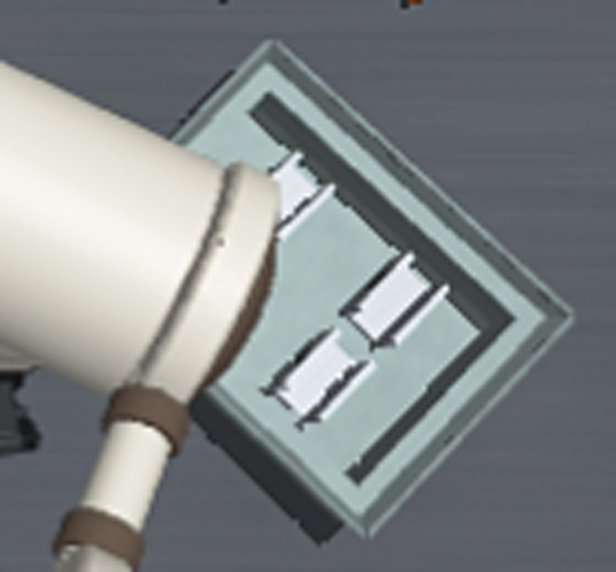

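The tray holds three channels, all standing with ear tops at about 34 mm, within 2 mm of their slots. Next is the cover.

>>> {"fn": "move_arm", "kwargs": {"increments": [{"fingers": 0.0, "slide": [-5, 108, -386], "twist": 0.988}, {"fingers": 0.0, "slide": [-5, 108, -386], "twist": 0.988}, {"fingers": 0.0, "slide": [-5, 108, -386], "twist": 0.988}, {"fingers": 0.0, "slide": [-5, 108, -386], "twist": 0.988}, {"fingers": 0.0, "slide": [-5, 108, -386], "twist": 0.988}]}}

```text
time: 11.02
eef_pos: [0.5319, 0.0792, 0.1556]
eef_rot: [[-0.018, 0.934, -0.358], [0.015, -0.358, -0.934], [-1.0, -0.022, -0.007]]
contact_force: [0.2, 0.1, 0.3]
grip_width: 0.0426
```

```bash
python3 to.py 547 290.9 140 -45.2
```

```text
t 11.0167 p [531.9  79.2 155.6] yaw -20.96 q [-0.08  0.17  1.78  0.01  1.21  0.28] w 42.6 F [0.2 0.1 0.3]
slide [  18.5  -61.3 -203. ] twist 0.423 tilt [-0.0182  0.0148]
```

>>> {"fn": "move_arm", "kwargs": {"increments": [{"fingers": 0.0, "slide": [18, -61, -203], "twist": 0.423}, {"fingers": 0.0, "slide": [18, -61, -203], "twist": 0.423}, {"fingers": 0.0, "slide": [18, -61, -203], "twist": 0.423}, {"fingers": 0.0, "slide": [18, -61, -203], "twist": 0.423}, {"fingers": 0.0, "slide": [18, -61, -203], "twist": 0.423}]}}

```text
time: 11.43
eef_pos: [0.5461, 0.276, 0.1413]
eef_rot: [[-0.018, 0.702, -0.712], [0.015, -0.712, -0.702], [-1.0, -0.023, 0.002]]
contact_force: [0.9, -0.5, 0.6]
grip_width: 0.0431
```

```bash
python3 to.py 547 290.9 100 -45.2
```

```text
t 11.4333 p [546.1 276.  141.3] yaw -45.39 q [0.26 0.36 1.58 0.02 1.21 1.05] w 43.1 F [ 0.9 -0.5  0.6]
slide [ 41.4  -9.  -11.2] twist -0.003 tilt [-0.0179  0.0148]
```

>>> {"fn": "move_arm", "kwargs": {"increments": [{"fingers": 0.0, "slide": [20, -9, -11], "twist": -0.003}, {"fingers": 0.0, "slide": [50, -9, -11], "twist": -0.003}, {"fingers": 0.0, "slide": [80, -9, -11], "twist": -0.003}, {"fingers": 0.0, "slide": [85, -9, -11], "twist": -0.003}, {"fingers": 0.0, "slide": [85, -9, -11], "twist": -0.003}]}}

```text
time: 11.85
eef_pos: [0.5439, 0.2905, 0.0536]
eef_rot: [[-0.024, 0.704, -0.709], [0.013, -0.709, -0.705], [-1.0, -0.026, 0.008]]
contact_force: [0.5, -0.4, 0.6]
grip_width: 0.0422
```

```bash
python3 to.py 547 290.9 41 -45.2; python3 pic.py side s5 160 200 340 335
```

```text
t 11.85 p [543.9 290.5  53.6] yaw -45.2 q [0.29 0.5  1.6  0.02 1.07 1.06] w 42.2 F [ 0.5 -0.4  0.6]
slide [12.5  2.2 -2.5] twist 0.0 tilt [-0.0238  0.013 ]
```

View pics/s5.png

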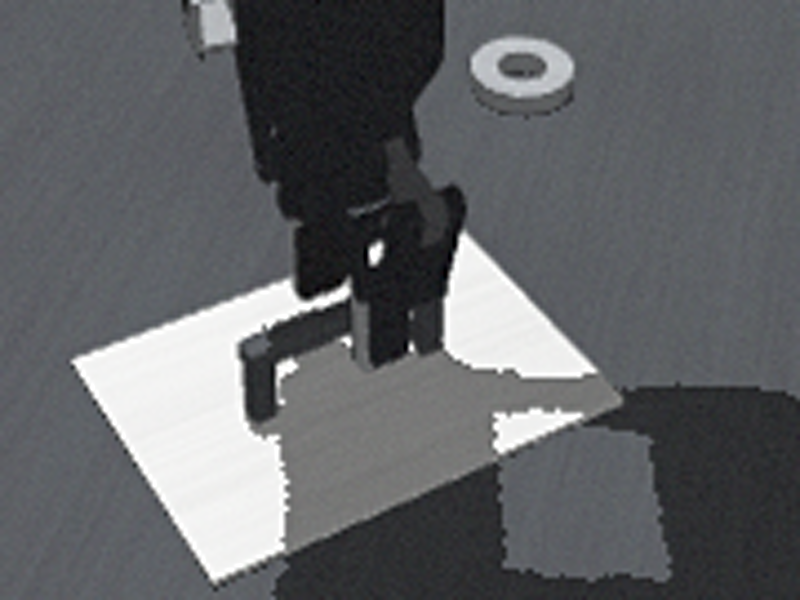

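>>> {"fn": "move_arm", "kwargs": {"increments": [{"fingers": 0.0, "slide": [8, 2, -2], "twist": 0}, {"fingers": 0.0, "slide": [13, 2, -2], "twist": 0}, {"fingers": -0.5, "slide": [13, 2, -2], "twist": 0}, {"fingers": -1, "slide": [13, 2, -2], "twist": 0}, {"fingers": -1, "slide": [13, 2, -2], "twist": 0}], "newtons": 80}}

```text
time: 12.32
eef_pos: [0.549, 0.2912, 0.044]
eef_rot: [[-0.018, 0.704, -0.71], [0.015, -0.71, -0.704], [-1.0, -0.023, 0.003]]
contact_force: [0.4, 0.5, -0.5]
grip_width: 0.0101
```

>>> {"fn": "move_arm", "kwargs": {"increments": [{"fingers": -1, "slide": [0, 0, 0], "twist": 0}, {"fingers": -1, "slide": [0, 0, 0], "twist": 0}]}}

```text
time: 12.48
eef_pos: [0.549, 0.2912, 0.0442]
eef_rot: [[-0.018, 0.704, -0.71], [0.015, -0.71, -0.704], [-1.0, -0.023, 0.002]]
contact_force: [0.5, 0.6, -2.1]
grip_width: 0.0106
```

```bash
python3 to.py 547 290.9 41 -45.2
```

```text
t 12.4833 p [549.  291.2  44.2] yaw -45.22 q [0.28 0.52 1.59 0.02 1.05 1.06] w 10.6 F [ 0.5  0.6 -2.1]
slide [ 3.2 -1.2  1.6] twist -0.0 tilt [-0.0179  0.0147]
```

>>> {"fn": "move_arm", "kwargs": {"increments": [{"fingers": -1, "slide": [-15, 0, 0], "twist": 0}, {"fingers": -1, "slide": [-40, 0, 0], "twist": 0}, {"fingers": -1, "slide": [-70, 0, 0], "twist": 0}, {"fingers": -1, "slide": [-95, 0, 0], "twist": 0}, {"fingers": -1, "slide": [-100, 0, 0], "twist": 0}]}}

```text
time: 12.9
eef_pos: [0.5536, 0.2905, 0.1494]
eef_rot: [[-0.01, 0.704, -0.71], [0.017, -0.71, -0.704], [-1.0, -0.019, -0.005]]
contact_force: [2.4, 0.9, -1.9]
grip_width: 0.0103
```

```bash
python3 to.py 545.4 -298.2 145 -43.7; python3 pic.py side s6 130 130 370 310; python3 - <<'E'
from h import *
s=status.sense(); p=np.array(s['eef_pos']); R=np.array(s['eef_rot'])
for n in('side','top'):
    c,K,W=load(n); L=((W-p)@R)*1e3
    m=np.isfinite(L[...,0])&(abs(L[...,0]-41)<6)&(abs(L[...,1])<80)&(abs(L[...,2])<110)
    q=L[m]; A=np.c_[q[:,1:],np.ones(len(q))]; co=np.linalg.lstsq(A,q[:,0],rcond=None)[0]; print(n,len(q),'plane x=',co.round(4))
    print(np.percentile(q[:,1],[.5,99.5]).round(1),np.percentile(q[:,2],[.5,99.5]).round(1))
E
```

```text
t 12.9 p [553.6 290.5 149.4] yaw -45.21 q [0.28 0.38 1.54 0.02 1.22 1.06] w 10.3 F [ 2.4  0.9 -1.9]
slide [ -5.6 412.  420.6] twist -0.026 tilt [-0.0096  0.0172]
side 4592 plane x= [-1.97000e-02  4.60000e-03  3.98656e+01]
[-66.1  65.1] [-87.   93.5]
top 3169 plane x= [-1.52000e-02  1.00000e-03  4.30333e+01]
[-64.8  65.4] [-85.6  93.2]
```

View pics/s6.png

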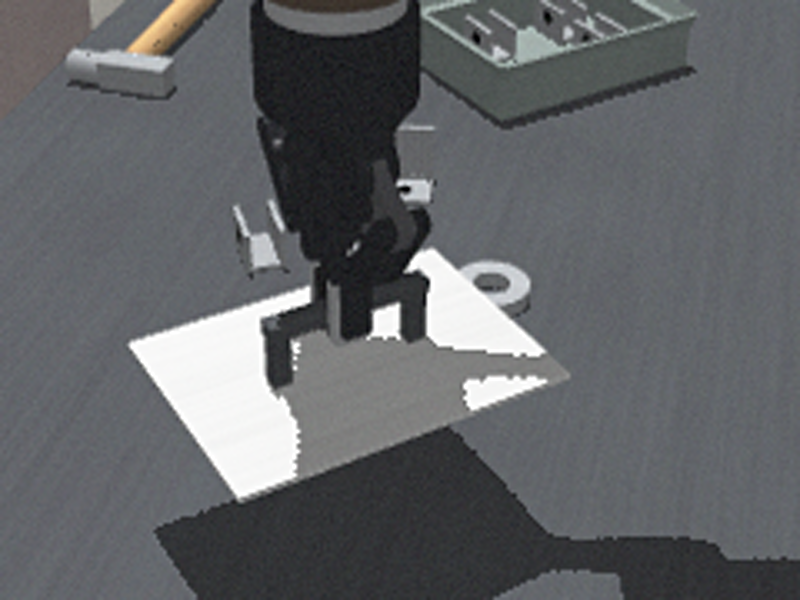

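>>> {"fn": "move_arm", "kwargs": {"increments": [{"fingers": -1, "slide": [-5, 413, 419], "twist": -0.026}, {"fingers": -1, "slide": [-5, 413, 419], "twist": -0.026}, {"fingers": -1, "slide": [-5, 413, 419], "twist": -0.026}, {"fingers": -1, "slide": [-5, 413, 419], "twist": -0.026}, {"fingers": -1, "slide": [-5, 413, 419], "twist": -0.026}]}}

```text
time: 13.47
eef_pos: [0.546, 0.0798, 0.1395]
eef_rot: [[-0.024, 0.723, -0.691], [0.015, -0.691, -0.723], [-1.0, -0.028, 0.006]]
contact_force: [0.9, -0.4, -2.3]
grip_width: 0.0101
```

```bash
python3 to.py 546.1 -297.5 150 -43.7
```

```text
t 13.4667 p [546.   79.8 139.5] yaw -43.7 q [-0.08  0.23  1.75  0.01  1.19  0.68] w 10.1 F [ 0.9 -0.4 -2.3]
slide [-16.1 260.4 272.8] twist -0.0 tilt [-0.0239  0.0148]
```

>>> {"fn": "move_arm", "kwargs": {"increments": [{"fingers": -1, "slide": [-16, 260, 273], "twist": 0}, {"fingers": -1, "slide": [-16, 260, 273], "twist": 0}, {"fingers": -1, "slide": [-16, 260, 273], "twist": 0}, {"fingers": -1, "slide": [-16, 260, 273], "twist": 0}, {"fingers": -1, "slide": [-16, 260, 273], "twist": 0}]}}

```text
time: 13.88
eef_pos: [0.5448, -0.1281, 0.1437]
eef_rot: [[-0.028, 0.722, -0.691], [0.017, -0.691, -0.723], [-0.999, -0.032, 0.007]]
contact_force: [1.5, 0.3, -2.3]
grip_width: 0.0102
```

```bash
python3 to.py 546.1 -297.5 150 -43.7
```

```text
t 13.8833 p [ 544.8 -128.1  143.7] yaw -43.72 q [-0.45  0.25  1.72  0.    1.21  0.31] w 10.2 F [ 1.5  0.3 -2.3]
slide [ -9.3 117.7 121.6] twist -0.0 tilt [-0.0284  0.0172]
```

>>> {"fn": "move_arm", "kwargs": {"increments": [{"fingers": -1, "slide": [-9, 118, 122], "twist": 0}, {"fingers": -1, "slide": [-9, 118, 122], "twist": 0}, {"fingers": -1, "slide": [-9, 118, 122], "twist": 0}, {"fingers": -1, "slide": [-9, 118, 122], "twist": 0}, {"fingers": -1, "slide": [-9, 118, 122], "twist": 0}]}}

```text
time: 14.3
eef_pos: [0.544, -0.3043, 0.1472]
eef_rot: [[-0.031, 0.719, -0.695], [0.016, -0.695, -0.719], [-0.999, -0.033, 0.01]]
contact_force: [0.2, 0.8, -1.4]
grip_width: 0.0099
```

```bash
python3 to.py 546.1 -297.5 120 -43.7
```

```text
t 14.3 p [ 544.  -304.3  147.2] yaw -44.04 q [-0.7   0.4   1.52 -0.01  1.25  0.07] w 9.9 F [ 0.2  0.8 -1.4]
slide [27.2 -2.3 -6.6] twist -0.006 tilt [-0.0306  0.0156]
```

>>> {"fn": "move_arm", "kwargs": {"increments": [{"fingers": -1, "slide": [10, -2, -6], "twist": -0.006}, {"fingers": -1, "slide": [22, -2, -6], "twist": -0.006}, {"fingers": -1, "slide": [30, -2, -6], "twist": -0.006}, {"fingers": -1, "slide": [32, -2, -6], "twist": -0.006}, {"fingers": -1, "slide": [32, -2, -6], "twist": -0.006}]}}

```text
time: 14.72
eef_pos: [0.5449, -0.2956, 0.1127]
eef_rot: [[-0.034, 0.724, -0.689], [0.019, -0.689, -0.725], [-0.999, -0.038, 0.01]]
contact_force: [-0.3, -0.5, -1.7]
grip_width: 0.0102
```

```bash
cat > plate.py <<'E'
import sys
from seg import *
import io,contextlib
with contextlib.redirect_stdout(io.StringIO()):
    from tray import v,ux,uy
s=status.sense(); p=np.array(s['eef_pos']); R=np.array(s['eef_rot'])
for n in('side','top'):
    c,K,W=load(n); q=W[...,:2]*1e3-v[:2]; X=q@ux; Y=q@uy; Z=W[...,2]*1e3
    i=c['img'].astype(int); L=((W-p)@R)*1e3
    m=np.isfinite(Z)&(abs(X)<82)&(abs(Y)<107)&(abs(L[...,0]-40)<9)&(abs(L[...,1])<72)&(i.min(2)>70)
    if len(sys.argv)>1:
        m&=abs(Z-float(sys.argv[1]))<float(sys.argv[2])
    sat=i.max(2)-i.min(2); m&=sat<12
    k=cv2.connectedComponentsWithStats(m.astype(np.uint8))
    A=np.c_[X[m],Y[m],np.ones(m.sum())]; co=np.linalg.lstsq(A,Z[m],rcond=None)[0]
    print(n,m.sum(),'z plane',co.round(4),'X',np.percentile(X[m],[.3,99.7]).round(1),'Y',np.percentile(Y[m],[.3,99.7]).round(1), rect(np.c_[X[m],Y[m]]/1e3))
    v_,u_=np.where((abs(X)<95)&(abs(Y)<115)); 
    v0,v1,u0,u1=v_.min(),v_.max(),u_.min(),u_.max(); im=c['img'][v0:v1,u0:u1]; f=min(700/im.shape[1],550/im.shape[0]); cv2.imwrite(f'pics/pl_{n}.png',cv2.resize(im,None,fx=f,fy=f,interpolation=cv2.INTER_CUBIC))
E
python3 to.py 546.1 -297.5 110 -43.7; python3 plate.py
```

```text
t 14.7167 p [ 544.9 -295.6  112.7] yaw -43.58 q [-0.69  0.44  1.55 -0.01  1.2   0.08] w 10.2 F [-0.3 -0.5 -1.7]
slide [2.6 2.3 0.5] twist 0.002 tilt [-0.0341  0.0186]
side 1075 z plane [-1.52000e-02 -6.80000e-03  7.25297e+01] X [-71.9  61. ] Y [-90.9  90. ] (array([-3.9, -1.6]), 184.7, 137.7, 89.1)
top 2083 z plane [-1.98000e-02 -7.70000e-03  7.37339e+01] X [-67.3  63.7] Y [-89.9  90.2] (array([-1.1, -0.3]), 181.3, 132.8, 90.2)
```

View pics/pl_side.png

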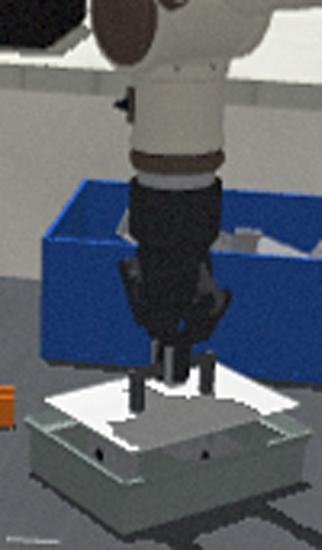

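View pics/pl_top.png

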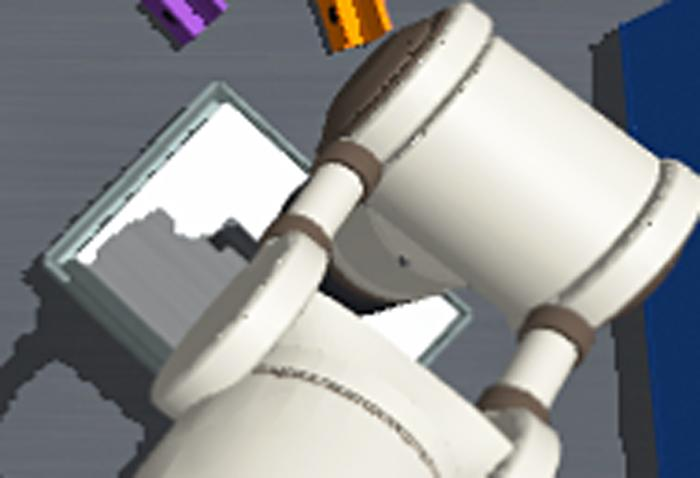

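```bash
python3 to.py 546.2 -296.8 93 -43.7
```

```text
t 14.8167 p [ 546.  -297.1  115.1] yaw -43.61 q [-0.69  0.43  1.54 -0.01  1.2   0.08] w 10.0 F [-0.1 -0.1 -1.1]
slide [22.1  0.7 -0.5] twist 0.002 tilt [-0.0307  0.0157]
```

>>> {"fn": "move_arm", "kwargs": {"increments": [{"fingers": -1, "slide": [6, 2, 0], "twist": 0.002}, {"fingers": -1, "slide": [12, 2, 0], "twist": 0.002}, {"fingers": -1, "slide": [18, 2, 0], "twist": 0.002}, {"fingers": -1, "slide": [22, 2, 0], "twist": 0.002}, {"fingers": -1, "slide": [22, 2, 0], "twist": 0.002}]}}

```text
time: 15.23
eef_pos: [0.546, -0.2974, 0.0914]
eef_rot: [[-0.033, 0.722, -0.691], [0.017, -0.691, -0.723], [-0.999, -0.036, 0.01]]
contact_force: [-0.4, -0.4, -2.4]
grip_width: 0.01
```

>>> {"fn": "move_arm", "kwargs": {"increments": [{"fingers": -1, "slide": [1, 0, 0], "twist": 0}, {"fingers": -1, "slide": [1, 0, 0], "twist": 0}]}}

```text
time: 15.4
eef_pos: [0.5457, -0.2973, 0.09]
eef_rot: [[-0.033, 0.722, -0.691], [0.018, -0.691, -0.723], [-0.999, -0.037, 0.01]]
contact_force: [0.9, -0.0, -3.0]
grip_width: 0.0101
```

```bash
 python3 plate.py; python3 to.py 546.7 -297.8 85 -43.7
```

```text
side 1210 z plane [-1.83000e-02 -6.40000e-03  4.94437e+01] X [-70.   68.9] Y [-104.9  101.6] (array([-1.5, -1.6]), 208.7, 141.9, 89.9)
top 1990 z plane [-1.5600e-02 -6.0000e-03  4.9737e+01] X [-73.   64.8] Y [-99.3  97.7] (array([-2.8, -1.1]), 200.2, 142.4, 90.1)
t 15.5 p [ 545.9 -297.5   90.5] yaw -43.73 q [-0.69  0.47  1.55 -0.01  1.16  0.08] w 9.8 F [-0.8 -0.6 -3.5]
slide [ 5.5  1.  -0.4] twist -0.001 tilt [-0.0328  0.0174]
```

View pics/pl_top.png

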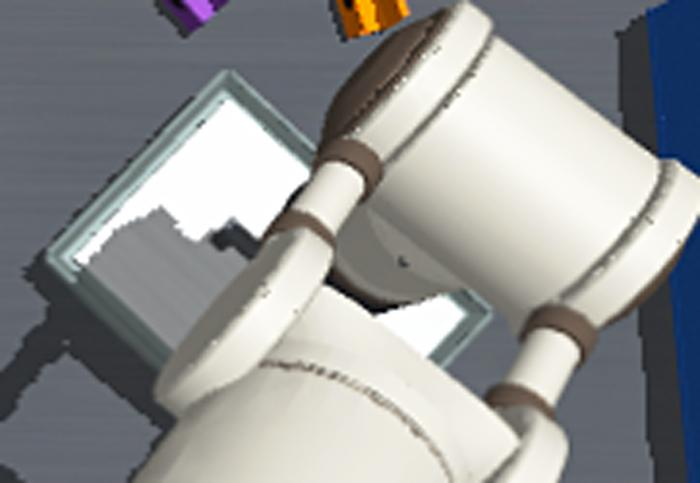

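>>> {"fn": "move_arm", "kwargs": {"increments": [{"fingers": -1, "slide": [2, 1.5, 0], "twist": 0}, {"fingers": -1, "slide": [4, 1.5, 0], "twist": 0}, {"fingers": -1, "slide": [5, 1.5, 0], "twist": 0}, {"fingers": -1, "slide": [6, 1.5, 0], "twist": 0}, {"fingers": -1, "slide": [6, 1.5, 0], "twist": 0}]}}

```text
time: 15.92
eef_pos: [0.5469, -0.2985, 0.0845]
eef_rot: [[-0.033, 0.722, -0.691], [0.017, -0.691, -0.723], [-0.999, -0.035, 0.01]]
contact_force: [0.2, -0.3, -1.2]
grip_width: 0.0098
```

```bash
 python3 plate.py 44 4; python3 to.py 546.7 -297.8 82 -43.7
```

```text
side 1148 z plane [-7.50000e-03 -4.00000e-04  4.43984e+01] X [-67.   71.5] Y [-103.7   99.1] (array([-0.1, -2.1]), 206.8, 143.9, 89.9)
top 1968 z plane [-3.80000e-03 -2.80000e-03  4.41873e+01] X [-71.9  71.6] Y [-97.9  97.6] (array([-0.2, -0.5]), 198.7, 144.2, 90.0)
t 16.0167 p [ 547.  -298.6   84.7] yaw -43.73 q [-0.69  0.48  1.55 -0.01  1.15  0.08] w 10.1 F [-1.  -0.3 -0.8]
slide [ 2.7 -0.6 -0.4] twist -0.001 tilt [-0.0324  0.0171]
```

>>> {"fn": "move_arm", "kwargs": {"increments": [{"fingers": -0.6, "slide": [0, 0, 0], "twist": 0}, {"fingers": -0.3, "slide": [0, 0, 0], "twist": 0}, {"fingers": -0.2, "slide": [0, 0, 0], "twist": 0}, {"fingers": -0.2, "slide": [0, 0, 0], "twist": 0}, {"fingers": -0.2, "slide": [0, 0, 0], "twist": 0}]}}

```text
time: 16.43
eef_pos: [0.547, -0.2986, 0.0848]
eef_rot: [[-0.032, 0.722, -0.691], [0.017, -0.691, -0.723], [-0.999, -0.035, 0.01]]
contact_force: [-0.1, 0.5, 1.1]
grip_width: 0.0342
```

>>> {"fn": "move_arm", "kwargs": {"increments": [{"fingers": -0.2, "slide": [-10, 0, 0], "twist": 0}, {"fingers": -0.2, "slide": [-25, 0, 0], "twist": 0}, {"fingers": -0.2, "slide": [-45, 0, 0], "twist": 0}, {"fingers": -0.5, "slide": [-47, 0, 0], "twist": 0}, {"fingers": -1, "slide": [-47, 0, 0], "twist": 0}]}}

```text
time: 16.85
eef_pos: [0.5497, -0.3004, 0.134]
eef_rot: [[-0.029, 0.722, -0.691], [0.014, -0.691, -0.723], [-0.999, -0.031, 0.01]]
contact_force: [-0.8, -0.1, -0.0]
grip_width: 0.011
```

```bash
python3 to.py 546.7 -297.8 115 -43.7;  python3 plate.py 44 4; python3 to.py 546.7 -297.8 115 -43.7; python3 pic.py side s7 220 80 400 215
```

```text
t 16.85 p [ 549.7 -300.4  134. ] yaw -43.73 q [-0.69  0.42  1.52 -0.01  1.23  0.08] w 11.0 F [-0.8 -0.1 -0. ]
slide [19.1 -3.4  0. ] twist -0.001 tilt [-0.0288  0.0141]
t 16.9 p [ 548.9 -299.6  132.4] yaw -43.73 q [-0.69  0.42  1.52 -0.01  1.23  0.08] w 3.4 F [ 0.1  0.7 -0.5]
slide [17.5 -2.3  0. ] twist -0.001 tilt [-0.0311  0.016 ]Traceback (most recent call last):
  File "plate.py", line 16, in <module>
    print(n,m.sum(),'z plane',co.round(4),'X',np.percentile(X[m],[.3,99.7]).round(1),'Y',np.percentile(Y[m],[.3,99.7]).round(1), rect(np.c_[X[m],Y[m]]/1e3))
                                              ~~~~~~~~~~~~~^^^^^^^^^^^^^^^^
    return _quantile_unchecked(
        a, q, axis, out, overwrite_input, method, keepdims, weights)
    return _ureduce(a,
                    func=_quantile_ureduce_func,
    ...<5 lines>...
                    overwrite_input=overwrite_input,
                    method=method)
    r = func(a, **kwargs)
    result = _quantile(arr,
                       quantiles=q,
    ...<2 lines>...
                       out=out,
                       weights=wgt)
    slices_having_nans = np.isnan(arr[-1, ...])
                                  ~~~^^^^^^^^^
IndexError: index -1 is out of bounds for axis 0 with size 0
```

View pics/s7.png

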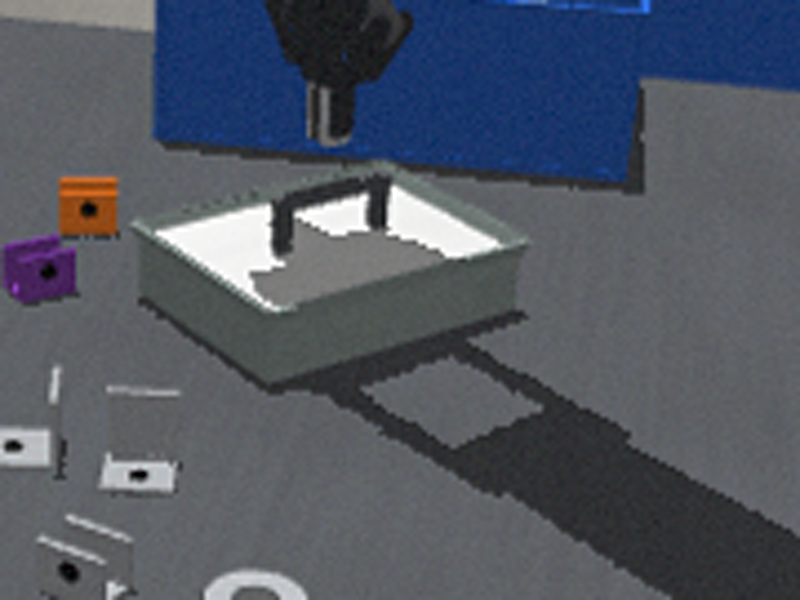

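```bash
python3 to.py 547.6 -298.9 110 -43.7
```

```text
t 16.95 p [ 548.3 -299.2  131.2] yaw -43.73 q [-0.69  0.42  1.52 -0.01  1.23  0.08] w 0.4 F [-0.6  0.5 -0.8]
slide [21.2  0.1  0.1] twist -0.001 tilt [-0.0328  0.0174]
```

>>> {"fn": "move_arm", "kwargs": {"increments": [{"fingers": -1, "slide": [10, 0, 0], "twist": 0}, {"fingers": -1, "slide": [17, 0, 0], "twist": 0}, {"fingers": -1, "slide": [21, 0, 0], "twist": 0}, {"fingers": -1, "slide": [23, 0, 0], "twist": 0}, {"fingers": -1, "slide": [25, 0, 0], "twist": 0}]}}

```text
time: 17.37
eef_pos: [0.547, -0.2984, 0.1051]
eef_rot: [[-0.034, 0.722, -0.691], [0.019, -0.691, -0.723], [-0.999, -0.037, 0.01]]
contact_force: [-0.3, 0.2, -0.2]
grip_width: -0.0002
```

>>> {"fn": "move_arm", "kwargs": {"increments": [{"fingers": -1, "slide": [1, 0.5, 0], "twist": 0}, {"fingers": -1, "slide": [2, 0.5, 0], "twist": 0}, {"fingers": -1, "slide": [3, 0.5, 0], "twist": 0}, {"fingers": -1, "slide": [4, 0.5, 0], "twist": 0}, {"fingers": -1, "slide": [4, 0.5, 0], "twist": 0}]}}

```text
time: 17.78
eef_pos: [0.5474, -0.2988, 0.1031]
eef_rot: [[-0.034, 0.722, -0.691], [0.018, -0.691, -0.723], [-0.999, -0.037, 0.01]]
contact_force: [-4.4, 2.2, 10.9]
grip_width: 0.0001
```

>>> {"fn": "move_arm", "kwargs": {"increments": [{"fingers": -1, "slide": [2, 0, 0], "twist": 0}, {"fingers": -1, "slide": [3.5, 0, 0], "twist": 0}, {"fingers": -1, "slide": [5, 0, 0], "twist": 0}, {"fingers": -1, "slide": [6, 0, 0], "twist": 0}, {"fingers": -1, "slide": [6, 0, 0], "twist": 0}]}}

```text
time: 18.2
eef_pos: [0.5476, -0.2989, 0.1029]
eef_rot: [[-0.035, 0.723, -0.69], [0.018, -0.69, -0.723], [-0.999, -0.037, 0.011]]
contact_force: [-13.5, 9.0, 30.7]
grip_width: -0.0001
```

>>> {"fn": "move_arm", "kwargs": {"increments": [{"fingers": -1, "slide": [0, 0, 0], "twist": 0}, {"fingers": -1, "slide": [-10, 0, 0], "twist": 0}, {"fingers": -1, "slide": [-40, 0, 0], "twist": 0}, {"fingers": -1, "slide": [-80, 0, 0], "twist": 0}, {"fingers": -1, "slide": [-100, 0, 0], "twist": 0}]}}

```text
time: 18.62
eef_pos: [0.5525, -0.3018, 0.2077]
eef_rot: [[-0.03, 0.723, -0.69], [0.014, -0.69, -0.723], [-0.999, -0.032, 0.011]]
contact_force: [1.4, -2.0, 0.6]
grip_width: 0.0002
```

```bash
python3 to.py 400 0 200 -43.7
```

```text
t 18.6167 p [ 552.5 -301.8  207.7] yaw -43.68 q [-0.69  0.36  1.45 -0.01  1.37  0.08] w 0.2 F [ 1.4 -2.   0.6]
slide [  16.5 -318.3 -113.1] twist 0.0 tilt [-0.0302  0.0141]
```

Backing the arm out of the top camera's view for the final check.

>>> {"fn": "move_arm", "kwargs": {"increments": [{"fingers": -1, "slide": [0, -318, -113], "twist": 0}, {"fingers": -1, "slide": [0, -318, -113], "twist": 0}, {"fingers": -1, "slide": [0, -318, -113], "twist": 0}, {"fingers": -1, "slide": [0, -318, -113], "twist": 0}, {"fingers": -1, "slide": [0, -318, -113], "twist": 0}]}}

```text
time: 19.03
eef_pos: [0.4568, -0.1132, 0.2115]
eef_rot: [[-0.03, 0.722, -0.691], [0.014, -0.691, -0.723], [-0.999, -0.031, 0.01]]
contact_force: [0.1, 0.8, -0.3]
grip_width: 0.0002
```

>>> {"fn": "move_arm", "kwargs": {"increments": [{"fingers": -1, "slide": [0, -160, -50], "twist": 0}, {"fingers": -1, "slide": [0, -160, -50], "twist": 0}, {"fingers": -1, "slide": [0, -160, -50], "twist": 0}, {"fingers": -1, "slide": [0, -160, -50], "twist": 0}, {"fingers": -1, "slide": [0, -160, -50], "twist": 0}]}}

```text
time: 19.45
eef_pos: [0.3729, 0.0379, 0.2159]
eef_rot: [[-0.03, 0.726, -0.687], [0.016, -0.687, -0.726], [-0.999, -0.033, 0.009]]
contact_force: [0.1, -1.2, 0.4]
grip_width: 0.0002
```

```bash
python3 - <<'E'
from seg import *
from tray import v,ux,uy
for n in('side','top'):
    c,K,W=load(n); q=W[...,:2]*1e3-v[:2]; X=q@ux; Y=q@uy; Z=W[...,2]*1e3
    i=c['img'].astype(int)
    m=np.isfinite(Z)&(abs(X)<62)&(abs(Y)<86)&(Z>35)&(Z<53)&(abs(Z-44)<6)
    A=np.c_[X[m],Y[m],np.ones(m.sum())]; co=np.linalg.lstsq(A,Z[m],rcond=None)[0]
    print(n,m.sum(),'plane',co.round(4))
    for sx in(-1,1):
        for sy in(-1,1):
            k=m&(X*sx>40)&(Y*sy>60); print('  corner',sx,sy,k.sum(),'top z %.1f'%np.median(Z[k]))
    b=(i.min(2)>200)&(abs(X)<80)&(abs(Y)<105)&(Z<50)&(Z>38)
    print('  white rect',rect(np.c_[X[b],Y[b]]/1e3))
    print('bench ref z',np.nanmedian(W[330:370,250:350,2])*1e3 if n=='top' else '')
    h=(i.max(2)<70)&(Z>60)&(Z<95)&(abs(X)<40)&(abs(Y)<60); 
    if h.sum()>10: print('  bar',rect(np.c_[X[h],Y[h]]/1e3),np.median(Z[h]))
    cv2.imwrite(f'pics/fin_{n}.png',cv2.resize(c['img'],(800,600),interpolation=cv2.INTER_CUBIC))
    if n=='top': cv2.imwrite('pics/fin_crop.png',cv2.resize(c['img'][145:275,310:450],None,fx=4.4,fy=4.4,interpolation=cv2.INTER_CUBIC))
E
python3 to.py 400 0 200 -43.7
```

```text
1248 682 (array([ 544.7, -298.8]), 207.2, 158.1, 46.2) (array([ 544.6, -300. ]), 198.5, 147.8, 45.6)
[ 545.07800117 -298.62598717   46.28503272] 0.40408879638167966
ch0 tray xy 27.331458201896947 39.311700530446
-28 -40 [ 497.19712528 -308.18745798]
-28 40 [ 552.48282503 -250.36452652]
28 -40 [ 537.6731773  -346.88744781]
28 40 [ 592.95887705 -289.06451635]
cover (array([548. , 290.2]), 253.2, 239.6, 2.0) 0.003146754009812014
side 946 plane [1.60000e-03 1.30000e-03 4.37952e+01]
  corner -1 -1 26 top z 43.3
  corner -1 1 33 top z 43.8
  corner 1 -1 3 top z 43.6
  corner 1 1 25 top z 43.6
  white rect (array([ 2.2, -5.2]), 186.8, 137.9, 89.7)
bench ref z 
  bar (array([-4.2, -0.4]), 86.2, 10.2, 89.3) 75.44537664277159
top 3939 plane [-4.00000e-04  1.00000e-03  4.35596e+01]
  corner -1 -1 119 top z 43.4
  corner -1 1 112 top z 43.4
  corner 1 -1 114 top z 43.2
  corner 1 1 106 top z 43.7
  white rect (array([ 1.7, -1.1]), 184.0, 133.6, 90.0)
bench ref z -0.627851527809753
  bar (array([-4.5, -1. ]), 84.8, 2.3, 89.6) 76.21246131474157
t 19.55 p [375.5  34.5 216.4] yaw -43.54 q [-0.24 -0.34  2.14  0.01  1.38  0.52] w -0.1 F [ 1.  -0.4 -0.2]
slide [15.3 42.   8. ] twist 0.003 tilt [-0.0279  0.0133]
```

View pics/fin_top.png

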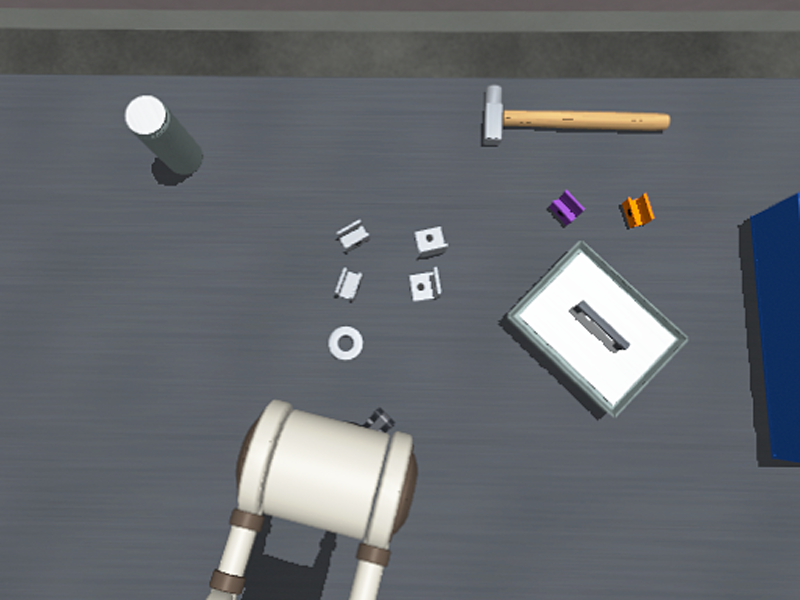

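View pics/fin_crop.png

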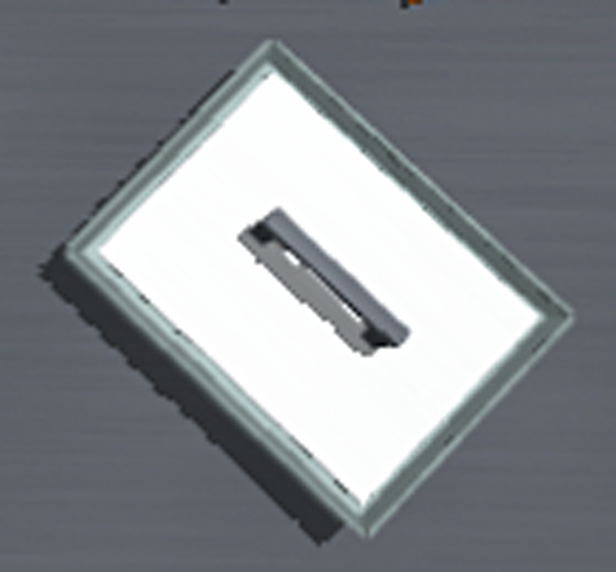

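View pics/fin_side.png

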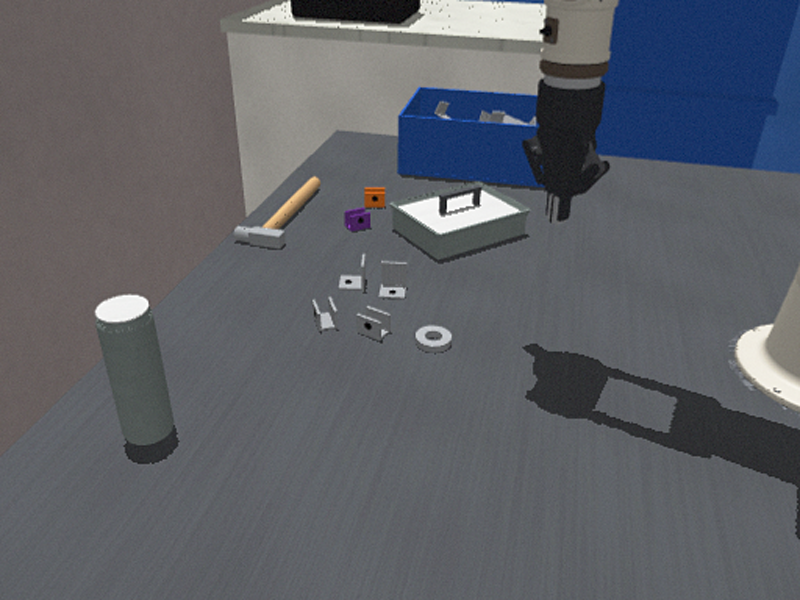

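The cover is level: its corner tops read 43.2 to 43.7 mm against the expected 44, and the bench itself reads -0.6. It lies inside the lip, with a rectangle centre offset of (1.7, -1.1) mm inside the ±4 mm clearance. The spares, angles and ring have not moved, so I'm handing the job in.

```bash
python3 -c "
from plant import order
print(order.finish_job())"
```

```text
the job is handed in; nothing more can be done
None
```

The kit is made up and the job is handed in, at about 19.6 s on the robot's clock. The hand-in reports no verdict.

- **Channels:** I added two loose channels, so the tray holds three. Before the cover went on, all three stood on their bases with ear tops at about 34 mm, and the two I placed were within about 2 mm of their slots.
- **Cover:** I laid it in the lip, released it, and pressed the handle bar down with shut fingers at about 31 N. The top camera then read the four corners at 43.2 to 43.7 mm, against 44 nominal with the bench reading -0.6, so it sits level on the ledge. It is about 2 mm off centre, inside the 4 mm play.
- **Other things:** The pictures show the two spare channels, both angle brackets, the ring and the coloured decoys where they were. The arm is clear of everything.

**What was off:**
- The tool had drifted about 2° from vertical by the end, so the press also pushed sideways with about 16 N; the cover still sat level.
- One check script failed because the tool had already moved away. I repeated that check in the final measurement.
- The side camera put the plate's centre at (2.2, -5.2) mm, but the gripper and shading spoil that reading, so I trusted the top camera.

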